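# Pry open the drying-frame case and hang the frames on the bar

### The job

Use the flat-blade tool to pry the white snap-fit cover loose at its notch, then lift the cover off and set it down level in the middle of the blue mat. Hang every drying frame that is in the case astride the drying bar, hanging freely on the bar between its posts, and leave the tool lying flat in the middle part of its cork rest. Do not disturb the bottle, the tip box or the dishes.

Things in the scene. Friction and masses are not known exactly. Their poses are not given: they have to be found in the camera images.
- tool_grip (a point): flat-blade pry tool, lying on its cork rest at the start. This point is in the handle, half-way up (11 mm above the tool's underside), 27 mm behind the finger guard and 82 mm behind the blade's end. x runs along the tool towards the blade, z up. Grip the handle across its 18 mm width
- tool_tip (a point): middle of the end of the pry tool's blade, half-way through its 3 mm thickness, 8 mm above the tool's underside (3 mm lower than tool_grip). x outward along the blade
- tool: the pry tool, 155 mm long, 0.11 kg: black and red handle 100 x 18 x 22 mm high, red finger guard 44 mm wide, 20 high, 6 thick, steel blade 50 long x 30 wide x 3 mm thick. Origin at the underside, 12 mm ahead of tool_grip; axes as tool_grip
- case_notch (a point): grey case base, fixed: open box 120 (x) x 224 (y) x 60 mm high, walls and floor 5 mm. This point is on the outer face of its short -y end, at the middle of the top edge, 60 mm above the bench, just below the pry notch (yellow mark on the wall). Axes of the case: y points along the case, inward, so the blade goes in along +y
- cover_notch (a point): top middle of the pry notch in the cover's -y end: an opening 40 wide, 7 high, 28 mm deep, 60 to 67 mm above the bench when seated (this point then 7 mm above case_notch). Two hidden spring catches hold this end; the blade lifting the notch's ledge 6 to 8 mm (about 5 N) frees it: push the blade 25 mm in and lever it up over the case's edge, handle down. Far end just rests. Axes as cover
- cover_grip (a point): middle of the blue grip rib, 18 (x) x 90 (y) x 25 mm high, on top of the white snap-fit cover; 57.5 mm above the cover's rim, 72.5 mm above its feet, about 118 mm above the bench when seated. y along the cover, away from the notch; z up
- cover: white domed hollow cover, 120 (x) x 224 (y) x 45 mm high without rib, 0.24 kg. Six tongues 15 mm long under its rim fit inside the case walls with 1 to 2 mm play and serve as feet. The frames below stand 96 mm above the bench: lift it 70 mm straight up before going sideways. Origin at its middle in the plane of its rim; axes as cover_grip
- mat: blue mat for the cover, fixed, 180 (x) x 250 (y) x 3 mm thick. Origin at the centre of its underside, y along its length
- rest: cork tool rest, a fixed flat slab 240 (x) x 85 (y) x 4 mm thick. Origin at the centre of its underside, x along its length; the tool starts lying along it with its blade towards +x
- bar_mid (a point): middle of the horizontal drying bar, fixed, yellow, round, 12 mm diameter, running along this point's y axis between two upright posts 280 mm apart; its axis is 150 mm above the bench
- bar: the drying bar with its posts; origin on the bench below bar_mid, same axes
- reagent: bystander: amber bottle 66 mm in diameter, 130 mm high; origin at its underside
- tipbox: bystander: blue tip box 87 x 122 x 72 mm; origin at its underside
- dishes: bystander: stack of culture dishes, 90 mm in diameter, 43 mm high; origin at its underside
- frame_a_grip (a point): drying frame a, if present (two or three of a, b, c are, standing on the case floor under the cover): the middle of its orange grip knob, 78 mm above its feet. Knob 20 (x) x 16 (y) x 26 mm high; grip it across y. x runs along the frame's channel, which must lie along the bar; z up
- frame_a_crown (a point): middle of the underside of frame a's crown, 18 mm below frame_a_grip; hanging, it rests on top of the bar, 6 mm above bar_mid. Same axes
- frame_a: drying frame a, 0.06 kg, 91 mm high: inverted U of two flat white panels 44 (x) x 60 high x 4 mm thick, 24 mm apart, joined by a crown 44 x 32 x 5 mm with the knob on top. Origin at the centre between its feet, same axes
- frame_b_grip (a point): drying frame b, if present (two or three of a, b, c are, standing on the case floor under the cover): the middle of its orange grip knob, 78 mm above its feet. Knob 20 (x) x 16 (y) x 26 mm high; grip it across y. x runs along the frame's channel, which must lie along the bar; z up
- frame_b_crown (a point): middle of the underside of frame b's crown, 18 mm below frame_b_grip; hanging, it rests on top of the bar, 6 mm above bar_mid. Same axes
- frame_b: drying frame b, 0.06 kg, 91 mm high: inverted U of two flat white panels 44 (x) x 60 high x 4 mm thick, 24 mm apart, joined by a crown 44 x 32 x 5 mm with the knob on top. Origin at the centre between its feet, same axes
- frame_c_grip (a point): drying frame c, if present (two or three of a, b, c are, standing on the case floor under the cover): the middle of its orange grip knob, 78 mm above its feet. Knob 20 (x) x 16 (y) x 26 mm high; grip it across y. x runs along the frame's channel, which must lie along the bar; z up
- frame_c_crown (a point): middle of the underside of frame c's crown, 18 mm below frame_c_grip; hanging, it rests on top of the bar, 6 mm above bar_mid. Same axes
- frame_c: drying frame c, 0.06 kg, 91 mm high: inverted U of two flat white panels 44 (x) x 60 high x 4 mm thick, 24 mm apart, joined by a crown 44 x 32 x 5 mm with the knob on top. Origin at the centre between its feet, same axes
Not all that is in view belongs to the job. What is shaped like the tool but purple is not meant.

How it is judged:
By the outcome, as a careful person would: the job done as asked, in the order asked, and still so for the second after the job is handed in, with the robot touching nothing.
Of frame_a, frame_b, frame_c only 2 to 3 are there at a start; the rules pass over those that are not, and their reading is None.
At some moment in a run one of tool may be knocked a few centimetres aside while the robot is not near it.
Once in a run the grip may slacken for a moment while it holds something.
It also fails if it takes over 210 s, if anything falls off the work surface, if the arm or the gripper's body presses on something with over 40 N, if the wrist force passes 120 N, or if a joint passes its speed limit or range.

### The arm

A 7-joint arm with a two-finger parallel gripper is mounted at the origin on the work surface. World frame = base frame: x ahead of the robot, y to its left, z up, the work surface at z = 0. Lengths are in m, angles in rad, forces in N, time in s.
With the tool pointing down it reaches from about 0.4 to 0.925 m from the base axis. Payload 5.6 kg.
Tool frame: the origin (TCP) lies on the centre line of the jaws, within the pads' length; the fingertips stand 8 mm ahead of it and the grasp point (between the pads) lies 11 mm behind it; z points along the fingers, y is the direction in which the jaws open and shut (so a half turn about z gives the same grasp; the last joint's range is limited). The gripper opens to 85 mm and grips with 20 to 120 N. Pads are 22 mm wide; open, the fingers measure 114 mm over their backs; the gripper's body (76 mm by 85 mm) begins 54 mm behind the grasp point. The pads swing forward as they close: fully open they stand 13 mm farther back than shut.
Start: joints at [-1.38, 0.468, -0.012, 1.603, 0.006, 1.071, -0.056], TCP at [0.151, 0.632, 0.239] pointing down, gripper open.
Joint ranges: [-2.53, 2.53], [-0.31, 2.02], [-1.57, 1.55], [0.28, 2.44], [-1.29, 4.43], [0.15, 1.84], [-2.92, 2.92]. Speed limits (rad/s): [2.57, 2.57, 3.14, 3.14, 3.14, 3.14, 3.14].

### API

Orientations are given as a 3x3 rotation matrix whose columns are the frame's x, y, z axes.
In Python, from bench import robot, eyes gives the robot as it stands.
- The arm moves only by the tool move_arm, never from a script. Its argument "deltas" is a list that holds one entry, the list of rows, each a list of 4 numbers: the shift along the world's x, y, z in m, then the turn about the world's z in degrees. A call has 1 to 8 rows; each row shifts and turns the pose as measured when the row begins; what a row does not reach is not made up. A row lasts 1/10 s, in which the tool goes at most 50 mm and 8.59 degrees, less where a joint would pass 70% of its speed; a pose out of reach is approached as far as the arm can. A call is refused whole if a number of a shift passes 0.05 or a number of a turn 8.59, either way. A call with a gripper value outside its range is refused whole. "jaw" is the gripper command: -1 is fully open, 1 is shut, values between are in proportion, set as the call begins (left out, the last holds). The fingers move at their own pace and stop on an object; "grip_force" is the grip in N (left out, the last holds). Time passes only in rows, so rows that do not move let the fingers close. It gives the time, the measured TCP pose, the force and the opening at its end, in the units of the state.
- robot.read_state(): the state, without advancing time (a new reading comes with each control period).
- eyes.grab_frame(name): name is "side" or "top"; returns the picture (480x640x3 uint8, red, green, blue); there is no depth.
- eyes.camera_params(name): a dict with "K" (3x3 intrinsics, pixels), "extrinsics" (4x4, takes a point from camera to world coordinates). Camera axes: x right, y up, looking along -z (the intrinsics and any distortion apply to the point x, -y, -z); pixel columns grow to the right and rows downward; lengths in m; the calibration is good to about 2 mm. A picture is of the moment at which its call begins. camera_params takes no time and is no camera call.
- robot.job_done(): hands the job in, once; it reports no verdict.
The state is a dict: "t": time; "joint_pos": joint angles; "qd": joint speeds; "joint_efforts": joint torques, N m; "ee_pos": TCP position; "orientation": TCP orientation; "ft_force": force on the tool from outside, world axes, zero at the start; "moment": the same for the moment, N m; "gripper_width": opening from 0.0 (shut) to 1.0 (fully open).
Only numpy, scipy, OpenCV 4.12 (cv2) and the standard library are available. Lean on these libraries where they do the work, as an engineer would, in place of code of your own. Each camera call takes 0.05 s, during which the arm holds its last target.

## Working session

There is one attempt and no reset: what is moved stays moved. The work goes in short steps, Python scripts to look and compute and a tool call to move; the robot and the scene stay as the last step left them, time stands still between calls to the robot, and variables do not carry over. Pictures are saved under pics/ and viewed, and the job is handed in when it is done.

Besides the shell and the picture viewer there is one more tool, called after ">>>" in YAML: its name, and indented under it one key for each argument. move_arm: Moves the arm, as the interface text tells. Its arguments: {"type":"object","properties":{"deltas":{"type":"array"},"jaw":{"type":"number"},"grip_force":{"type":"number"}},"required":["deltas"]}

```bash
ls; mkdir -p pics; python3 - <<'E'
from bench import robot, eyes
import cv2,numpy as np
print(robot.read_state())
for n in("side","top"):
    im=eyes.grab_frame(n); cv2.imwrite(f"pics/{n}0.png",im[:,:,::-1])
    p=eyes.camera_params(n); print(n,p)
E
```

```text
pics
{'t': 0.0, 'joint_pos': array([-1.38000613,  0.46835658, -0.01164612,  1.60364506,  0.00601001,
        1.07137931, -0.05629814]), 'qd': array([ 0.00030782, -0.00030182, -0.00015365,  0.00028958, -0.0009792 ,
        0.0008834 , -0.0003406 ]), 'joint_efforts': array([-9.37308832e-04, -5.32376325e+01,  2.05968681e-02, -2.51300079e+01,
        1.13073044e-02,  7.82968680e-03,  2.53371263e-05]), 'ee_pos': array([0.15049895, 0.63177359, 0.23834282]), 'orientation': array([[-9.72791043e-01,  2.31684050e-01, -2.96137773e-04],
       [ 2.31684212e-01,  9.72789514e-01, -1.72827288e-03],
       [-1.12333541e-04, -1.74985883e-03, -9.99998463e-01]]), 'ft_force': array([ 0.39246258, -0.1860992 , -0.36964969]), 'moment': array([-0.01840231, -0.00034812,  0.0013881 ]), 'gripper_width': 1.00631673271418}
side {'K': array([[490.08156142,   0.        , 314.22229138],
       [  0.        , 490.08156142, 245.04259551],
       [  0.        ,   0.        ,   1.        ]]), 'extrinsics': array([[ 0.93885827,  0.19726635, -0.2821899 ,  0.20502706],
       [-0.34424333,  0.55318558, -0.75860546, -0.82148767],
       [ 0.00645605,  0.809365  ,  0.58727048,  0.81119223],
       [ 0.        ,  0.        ,  0.        ,  1.        ]])}
top {'K': array([[440.06919275,   0.        , 326.73560195],
       [  0.        , 440.06919275, 243.74193761],
       [  0.        ,   0.        ,   1.        ]]), 'extrinsics': array([[ 1.02421000e-04,  9.97765087e-01, -6.68193198e-02,
         5.03610907e-01],
       [-9.99983850e-01, -2.77499365e-04, -5.67647987e-03,
         8.32550518e-02],
       [-5.68233574e-03,  6.68188221e-02,  9.97748944e-01,
         1.15229071e+00],
       [ 0.00000000e+00,  0.00000000e+00,  0.00000000e+00,
         1.00000000e+00]])}
```

View pics/top0.png

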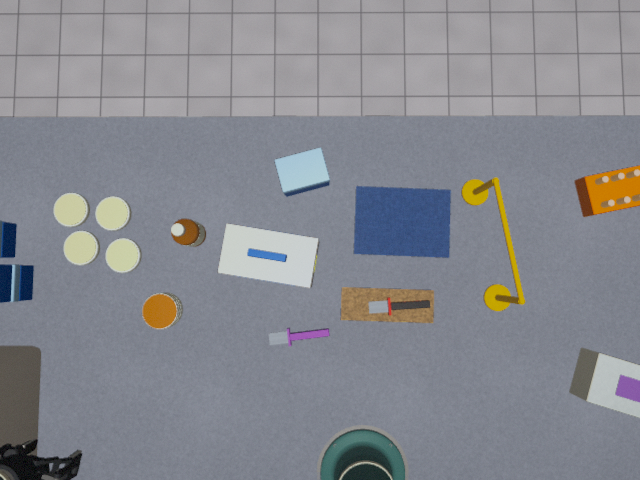

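View pics/side0.png

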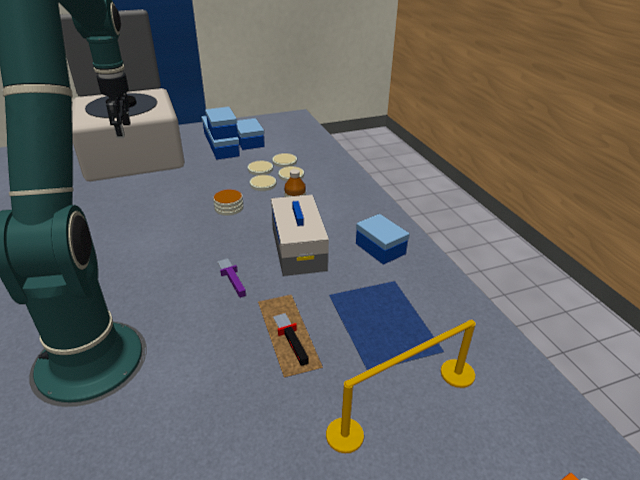

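```bash
cat > h.py <<'E'
import numpy as np,cv2
from bench import robot,eyes
P={n:eyes.camera_params(n) for n in("side","top")}
def proj(n,X):
    E=P[n]["extrinsics"];c=E[:3,:3].T@(np.asarray(X,float)-E[:3,3]);c=np.array([c[0],-c[1],-c[2]])
    u=P[n]["K"]@c;return u[:2]/u[2]
def ray(n,uv):
    E=P[n]["extrinsics"];d=np.linalg.inv(P[n]["K"])@[uv[0],uv[1],1];d=E[:3,:3]@[d[0],-d[1],-d[2]]
    return E[:3,3],d/np.linalg.norm(d)
def at(n,uv,z):
    o,d=ray(n,uv);return o+d*(z-o[2])/d[2]
def tri(a,b):
    o1,d1=ray("side",a);o2,d2=ray("top",b)
    s=np.linalg.lstsq(np.c_[d1,-d2],o2-o1,rcond=None)[0]
    p,q=o1+d1*s[0],o2+d2*s[1];return (p+q)/2,np.linalg.norm(p-q)
def crop(src,x0,y0,x1,y1,out,k=None,pts=()):
    im=cv2.imread(src) if isinstance(src,str) else src[:,:,::-1]
    c=im[y0:y1,x0:x1];k=k or min(800//(x1-x0),600//(y1-y0))
    c=cv2.resize(c,None,fx=k,fy=k,interpolation=cv2.INTER_NEAREST).copy()
    for p in pts:cv2.drawMarker(c,(int((p[0]+.5-x0)*k),int((p[1]+.5-y0)*k)),(0,255,0),0,12,1)
    cv2.imwrite(out,c);return k
E
python3 - <<'E'
from h import *
print(crop("pics/top0.png",210,210,450,350,"pics/t0a.png"))
print(crop("pics/side0.png",210,180,350,390,"pics/s0a.png"))
print(crop("pics/top0.png",340,160,540,320,"pics/t0b.png"))
E
```

```text
3
2
3
```

View pics/t0a.png

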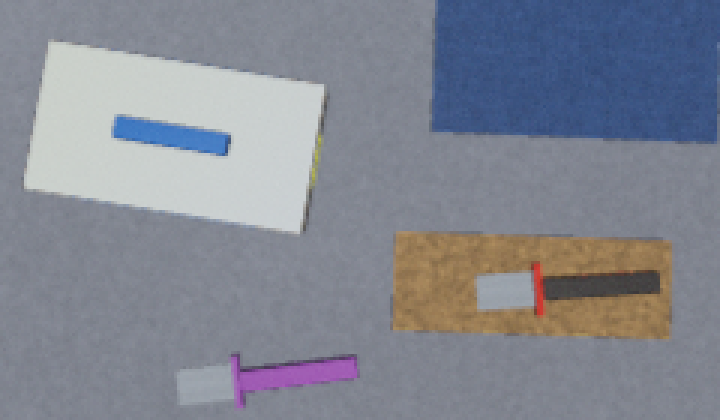

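View pics/s0a.png

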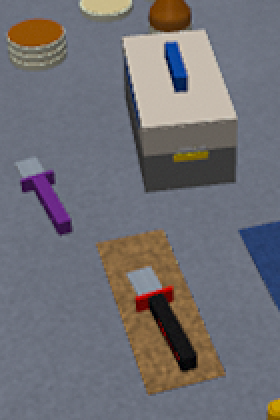

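View pics/t0b.png

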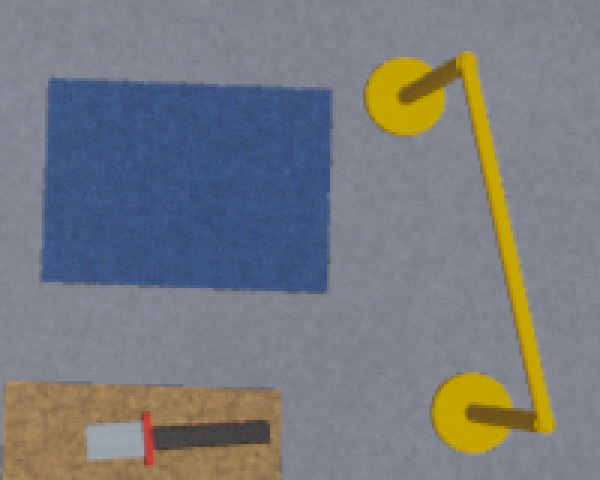

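```bash
python3 - <<'E'
from h import *
def c(off,pts,z):
    return np.array([at("top",(off[0]+(p[0]-1)/3,off[1]+(p[1]-1)/3),z) for p in pts])
np.set_printoptions(precision=4,suppress=True)
a=(210,210);b=(340,160)
def yaw(v): return np.degrees(np.arctan2(v[1],v[0]))
r=c(a,[(50,41),(326,86),(303,234),(24,188)],.105);print("cover top",r[:,:2],r.mean(0),[np.linalg.norm(r[i]-r[i-1]) for i in range(4)],yaw(r[0]-r[1]),yaw(r[3]-r[2]))
r=c(a,[(115,115),(231,134),(228,155),(113,138)],.130);print("rib",r.mean(0),yaw(r[0]+r[3]-r[1]-r[2]))
r=c(b,[(49,79),(332,90),(328,293),(41,280)],.003);print("mat",r.mean(0),[np.linalg.norm(r[i]-r[i-1]) for i in range(4)],yaw(r[0]-r[1]),yaw(r[3]-r[2]))
r=c(a,[(396,232),(671,241),(669,339),(392,329)],.004);print("rest",r.mean(0),[np.linalg.norm(r[i]-r[i-1]) for i in range(4)],yaw(r[0]-r[1]),yaw(r[3]-r[2]))
t=c(a,[(477,293)],.0135)[0];e=c(a,[(660,281)],.026)[0];g=c(a,[(540,289)],.022)[0];print("tool",t,g,e,np.linalg.norm((t-e)[:2]),yaw(t-e))
r=c(b,[(467,56),(545,428)],.15);print("bar",r,r.mean(0),np.linalg.norm(r[0]-r[1]),yaw(r[0]-r[1]))
for X in [(0,0)]:pass
# posts base centres
r=c(b,[(405,96),(472,413)],.005);print("bases",r, np.linalg.norm(r[0]-r[1]))
E
```

```text
cover top [[0.6228 0.3298]
 [0.5867 0.1093]
 [0.4694 0.1273]
 [0.5057 0.3486]] [0.5462 0.2287 0.105 ] [np.float64(0.11865191392517564), np.float64(0.22342620108339395), np.float64(0.11863974858770984), np.float64(0.2242628326260615)] 80.69564511331859 80.7001375623441
rib [0.5463 0.2282 0.13  ] 81.14852000520892
mat [ 0.6395 -0.108   0.003 ] [np.float64(0.17717440539849705), np.float64(0.24863487490074182), np.float64(0.17845920170339305), np.float64(0.2496291965883527)] 87.68900013959846 87.39398627702997
rest [ 0.4223 -0.0662  0.004 ] [np.float64(0.08330219556923303), np.float64(0.23779331214185423), np.float64(0.08395785984132237), np.float64(0.2383763735171155)] 88.14914142121147 87.99046134960108
tool [ 0.4162 -0.0179  0.0135] [ 0.4203 -0.0707  0.022 ] [ 0.4273 -0.1717  0.026 ] 0.15413538629275472 94.13819340480528
bar [[ 0.7214 -0.2989  0.15  ]
 [ 0.4381 -0.3503  0.15  ]] [ 0.5798 -0.3246  0.15  ] 0.28797554111334206 10.270307745593197
bases [[ 0.7175 -0.2991  0.005 ]
 [ 0.4414 -0.3506  0.005 ]] 0.2808794020261112
```

>>> move_arm:
  deltas:
    - [[0.04,-0.03,0,-8.5],[0.04,-0.03,0,-8.5],[0.04,-0.03,0,-8.5],[0.04,-0.03,0,-8.5],[0.04,-0.03,0,-8.5],[0.04,-0.03,0,-8.5],[0.04,-0.03,0,-8.5],[0.04,-0.03,0,-8.5]]
  jaw: -1

```text
t: 0.9
ee_pos: [0.4621, 0.391, 0.2351]
orientation: [[-0.143, 0.99, -0.006], [0.99, 0.143, 0.004], [0.005, -0.006, -1.0]]
ft_force: [0.4, -0.4, 0.3]
gripper_width: 1.001
```

>>> move_arm:
  deltas:
    - [[0,-0.05,0,-0.5],[0,-0.05,0,-0.5],[0,-0.05,0,-0.5],[0,-0.05,0,-0.5],[0,-0.05,0,-0.5],[0,-0.05,0,-0.5],[-0.01,-0.05,0,-0.5],[-0.01,-0.05,0,-0.5]]

```text
t: 1.7
ee_pos: [0.4458, -0.0073, 0.2322]
orientation: [[-0.063, 0.998, -0.004], [0.998, 0.063, 0.0], [0.001, -0.004, -1.0]]
ft_force: [0.8, 0.1, 0.0]
gripper_width: 1.002
```

```bash
python3 - <<'E'
from h import *
im=eyes.grab_frame("top");crop(im,320,270,450,350,"pics/t1.png",6)
im=eyes.grab_frame("side");crop(im,210,250,350,390,"pics/s1.png",4)
print(robot.read_state()["ee_pos"])
E
```

```text
[ 0.44492433 -0.01163108  0.23246223]
```

View pics/t1.png

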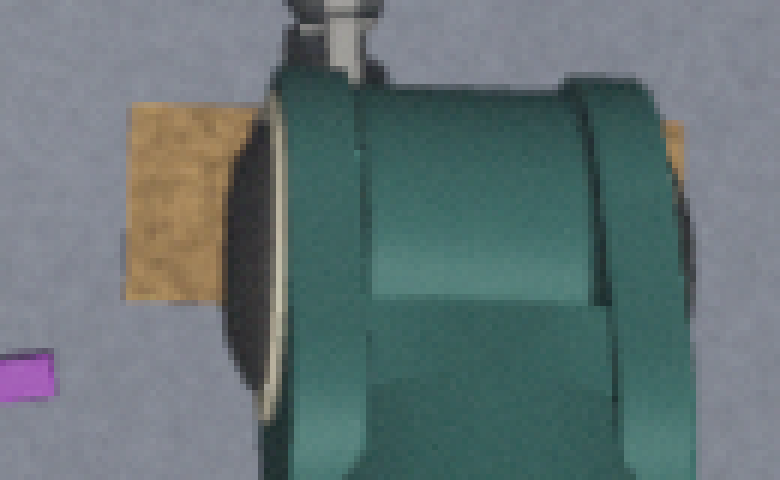

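View pics/s1.png

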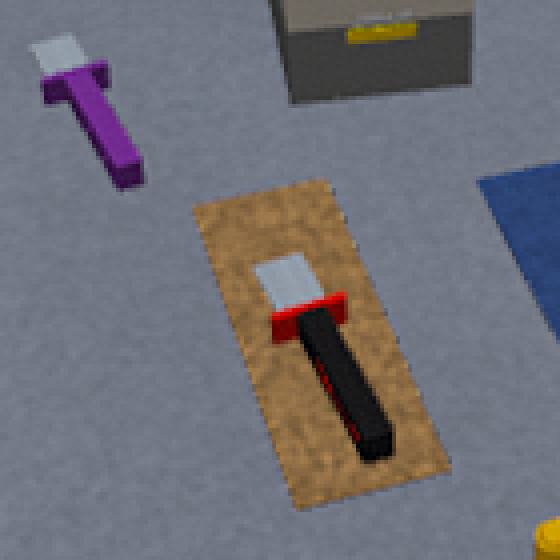

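>>> move_arm:
  deltas:
    - [[-0.011,-0.044,0,0.3],[-0.011,-0.044,-0.02,0.3],[0,0,-0.05,0],[0,0,-0.05,0],[0,0,-0.03,0],[0,0,0,0]]

```text
t: 2.4
ee_pos: [0.4245, -0.1007, 0.0801]
orientation: [[-0.062, 0.998, 0.005], [0.998, 0.062, 0.0], [-0.0, 0.005, -1.0]]
ft_force: [-0.7, -1.0, 0.6]
gripper_width: 0.997
```

>>> move_arm:
  deltas:
    - [[-0.002,0.001,-0.035,0.5],[0,0,-0.025,0],[0,0,-0.005,0],[0,0,0,0]]

```text
t: 2.8
ee_pos: [0.4265, -0.0987, 0.0169]
orientation: [[-0.073, 0.997, 0.01], [0.997, 0.073, 0.001], [0.0, 0.01, -1.0]]
ft_force: [0.2, 1.2, 1.0]
gripper_width: 1.002
```

```bash
python3 - <<'E'
from h import *
im=eyes.grab_frame("side");crop(im,230,290,350,390,"pics/s2.png",6,[proj("side",(.4221,-.0997,.015))])
print(robot.read_state()["ee_pos"])
E
```

```text
[ 0.42695694 -0.09876135  0.01731408]
```

View pics/s2.png

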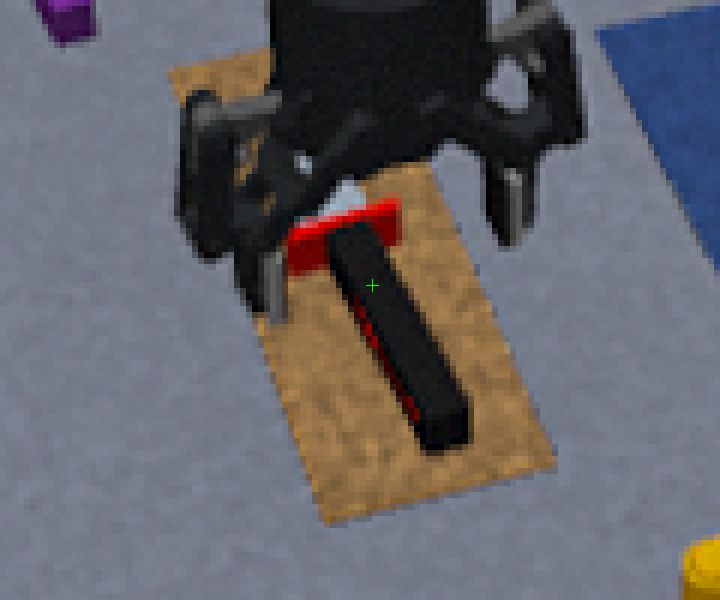

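>>> move_arm:
  deltas:
    - [[-0.006,0,-0.004,-0.2],[-0.002,0,0,0],[0,0,0,0]]

```text
t: 3.15
ee_pos: [0.4209, -0.0986, 0.0165]
orientation: [[-0.07, 0.997, 0.017], [0.998, 0.07, 0.001], [-0.0, 0.017, -1.0]]
ft_force: [0.3, -1.2, -0.3]
gripper_width: 1.0
```

>>> move_arm:
  deltas:
    - [[0,0,0,0],[0,0,0,0],[0,0,0,0],[0,0,0,0],[0,0,0,0],[0,0,0,0],[0,0,0,0],[0,0,0,0]]
  jaw: 1
  grip_force: 100

```text
t: 3.95
ee_pos: [0.4217, -0.0985, 0.0181]
orientation: [[-0.07, 0.997, 0.02], [0.998, 0.07, 0.002], [0.001, 0.02, -1.0]]
ft_force: [-0.2, 0.6, 2.4]
gripper_width: 0.182
```

```bash
python3 - <<'E'
from h import *
im=eyes.grab_frame("side");crop(im,230,290,350,390,"pics/s3.png",6)
print(robot.read_state())
E
```

```text
{'t': 4.0, 'joint_pos': array([-0.17238819,  0.52895321,  0.38864013,  2.27938977, -0.5322334 ,
        0.39733734,  0.7308595 ]), 'qd': array([-0.00122217, -0.00063775, -0.00123641, -0.00131097, -0.00241883,
       -0.00106196, -0.00080821]), 'joint_efforts': array([ 1.96112995e-02, -3.87128198e+01,  4.25927371e+00, -1.00861645e+01,
       -1.88940304e-02, -1.74982790e-01,  1.54663838e-02]), 'ee_pos': array([ 0.42168638, -0.09849301,  0.01816413]), 'orientation': array([[-6.96728761e-02,  9.97377070e-01,  1.96130253e-02],
       [ 9.97569665e-01,  6.96461299e-02,  2.04429334e-03],
       [ 6.72959997e-04,  1.97077909e-02, -9.99805556e-01]]), 'ft_force': array([ 0.06568277, -0.28117183,  2.1316425 ]), 'moment': array([-0.01925311,  0.14453379,  0.01477448]), 'gripper_width': 0.18169603814815116}
```

View pics/s3.png

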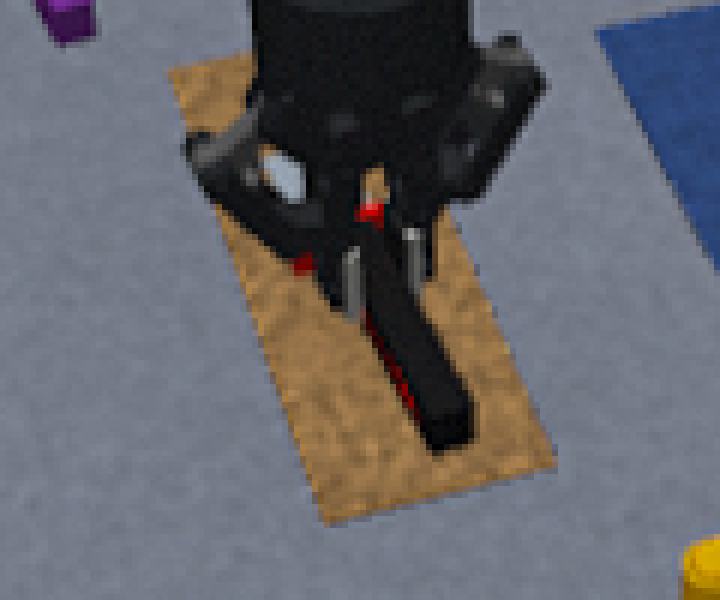

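>>> move_arm:
  deltas:
    - [[0.002,0,0.03,0],[0.01,0.01,0.05,0],[0.02,0.02,0.045,-5],[0.03,0.03,0.005,-5],[0.02,0.03,0,-3.5],[0,0,0,0],[0,0,0,0]]

```text
t: 4.7
ee_pos: [0.5033, -0.0053, 0.1519]
orientation: [[0.177, 0.984, 0.016], [0.984, -0.177, 0.002], [0.005, 0.015, -1.0]]
ft_force: [-1.4, -0.1, -2.0]
gripper_width: 0.183
```

```bash
python3 - <<'E'
from h import *
a=eyes.grab_frame("side");b=eyes.grab_frame("top")
s=robot.read_state();print(s["ee_pos"],s["orientation"],s["ft_force"],s["moment"],s["gripper_width"])
crop(a,210,190,370,350,"pics/s4.png",4);crop(b,270,220,430,340,"pics/t4.png",5)
E
```

```text
[ 0.50279999 -0.00586744  0.15171081] [[ 0.17872148  0.98377935  0.0153893 ]
 [ 0.98388732 -0.17877584  0.00222078]
 [ 0.00493599  0.01474443 -0.99987911]] [-0.48210617  0.17579642 -0.88915283] [-0.03057229  0.06669542 -0.00854509] 0.1787569490683301
```

View pics/s4.png

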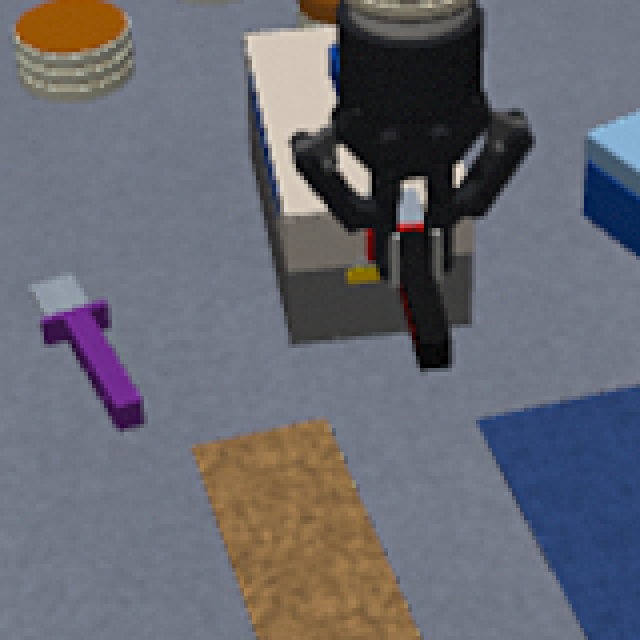

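View pics/t4.png

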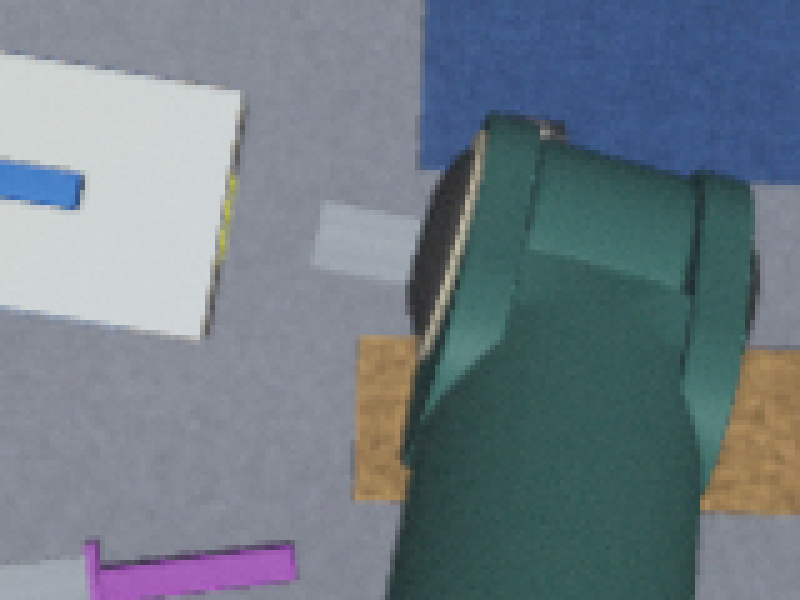

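```bash
python3 - <<'E'
from h import *
f=lambda x,y:(270+(x-2)/5,220+(y-2)/5)
for z in(.141,.146,.151):
    a,b=at("top",f(323,200),z),at("top",f(313,268),z)
    m=(a+b)/2; print(z,m,np.linalg.norm(a-b),np.degrees(np.arctan2(*(a-b)[[1,0]])), m[:2]-[.5028,-.00587],np.linalg.norm(m[:2]-[.5028,-.00587]), "side",proj("side",m))
# tail predicted in side
E
```

```text
0.141 [0.51922974 0.07416417 0.141     ] 0.03151602301886311 -8.424546374320165 [0.01642974 0.08003417] 0.08170315002219432 side [306.77329488 238.70902699]
0.146 [0.51915252 0.07420912 0.146     ] 0.03136020223046073 -8.424546374320196 [0.01635252 0.08007912] 0.08173169399579625 side [306.73094363 236.97743956]
0.151 [0.51907529 0.07425406 0.151     ] 0.03120438144205846 -8.42454637432017 [0.01627529 0.08012406] 0.08176032564945875 side [306.6883781  235.23709103]
```

```bash
python3 - <<'E'
from h import *
a=cv2.imread("pics/s4.png")
u=np.array([.01635,.0801,0])/.0817;n=np.array([u[1],-u[0],0])
T=np.array([.5028,-.00587,.1517])
pts=[]
for w in(-.009,.009):
  for z in(-.014,.008):
    p=T-u*.073+n*w; p[2]+=z; pts.append(proj("side",p)); print(w,z,(pts[-1]-[210,190])*4+1.5)
im=cv2.resize(a[200:400,360:500],None,fx=4,fy=4,interpolation=cv2.INTER_NEAREST)
for p in pts:
  q=(((p-[210,190])*4+1.5)-[360,200])*4; cv2.drawMarker(im,(int(q[0]),int(q[1])),(0,255,0),0,14,1)
cv2.imwrite("pics/s4z.png",im[200:])
E
```

```text
-0.009 -0.014 [411.71821349 369.60948041]
-0.009 0.008 [411.9056172  337.44577733]
0.009 -0.014 [445.2684983  366.48693027]
0.009 0.008 [445.87712508 334.35429323]
```

View pics/s4z.png

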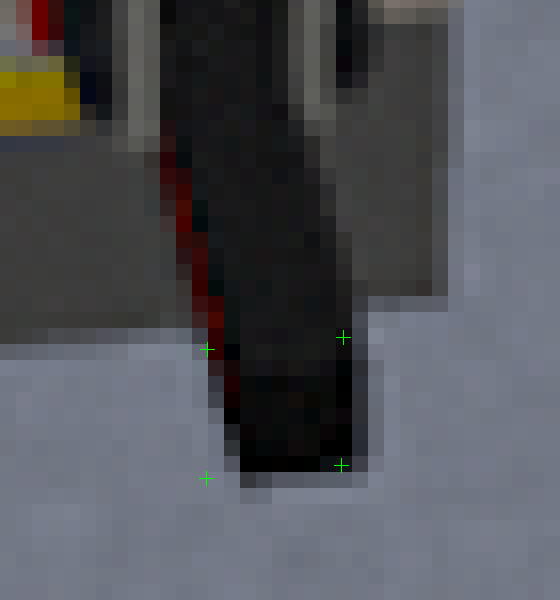

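>>> move_arm:
  deltas:
    - [[0.004,0.0,-0.04,0.6],[0.003,0.0,-0.04,0.4],[0,0.0,0,0],[0,0,0,0]]

```text
t: 5.2
ee_pos: [0.5082, -0.0101, 0.0703]
orientation: [[0.167, 0.986, 0.015], [0.986, -0.167, 0.002], [0.005, 0.014, -1.0]]
ft_force: [0.8, -1.0, -0.7]
gripper_width: 0.185
```

```bash
python3 - <<'E'
from h import *
a=eyes.grab_frame("side");b=eyes.grab_frame("top")
s=robot.read_state();print(s["ee_pos"],s["orientation"],s["gripper_width"])
crop(a,260,210,340,310,"pics/s5.png",6);crop(b,270,220,390,310,"pics/t5.png",6)
E
```

```text
[ 0.50863555 -0.00951921  0.07103374] [[ 0.1660721   0.98597528  0.01651669]
 [ 0.98609692 -0.16614344  0.00303583]
 [ 0.00573739  0.01578289 -0.99985898]] 0.1809013986289464
```

View pics/s5.png

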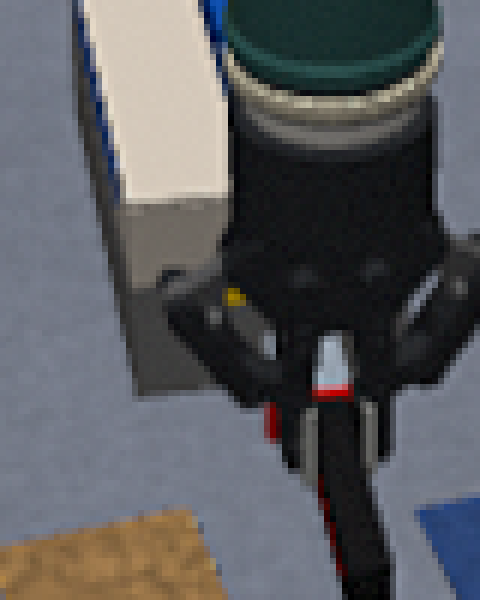

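View pics/t5.png

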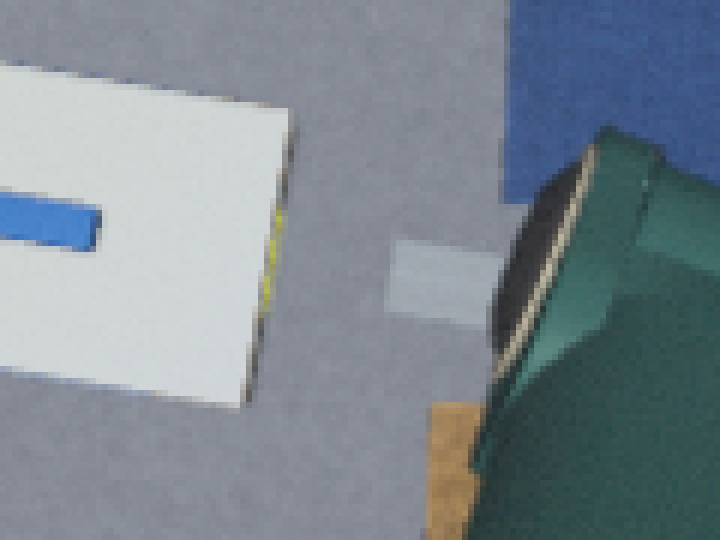

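```bash
python3 - <<'E'
from h import *
f=lambda x,y:(270+(x-2.5)/6,220+(y-2.5)/6)
z=.0655
a,b=at("top",f(398,238),z),at("top",f(386,311),z)
m=(a+b)/2; print(m,np.linalg.norm(a-b),np.degrees(np.arctan2(*(a-b)[[1,0]])), m[:2]-[.5086,-.0095])
# yellow mark ends, z approx .055
for q in((281,212),(263,318)): print(at("top",f(*q),.06))
# cover edge corners
r=[at("top",f(*q),.105)[:2] for q in((293,110),(244,407))]; print(r,(r[0]+r[1])/2,np.degrees(np.arctan2(*(r[0]-r[1])[[1,0]])))
N=np.array([.5281,.1182]);u=np.array([.1616,.9869]);n=np.array([.9869,-.1616])
d=m[:2]-N;print("along",d@u,"lat",d@n)
E
```

```text
[0.52302052 0.06924905 0.0655    ] 0.030390133699251535 -9.407311430905377 [0.01442052 0.07874905]
[0.5489509  0.11509711 0.06      ]
[0.5051637  0.12245684 0.06      ]
[array([0.58769299, 0.10907722]), array([0.47001991, 0.12827353])] [0.52885645 0.11867537] -9.265195085589092
along -0.049130539930371524 lat 0.0028975338119650203
```

>>> move_arm:
  deltas:
    - [[0.001,0.02,-0.001,0.3],[0.003,0.02,-0.001,0],[0,0,0,0]]

```text
t: 5.6
ee_pos: [0.5153, 0.0304, 0.0744]
orientation: [[0.164, 0.986, 0.025], [0.986, -0.164, 0.005], [0.009, 0.023, -1.0]]
ft_force: [0.5, 0.1, -0.9]
gripper_width: 0.181
```

```bash
python3 - <<'E'
from h import *
a=eyes.grab_frame("side");b=eyes.grab_frame("top")
s=robot.read_state();print(s["ee_pos"],s["orientation"],s["ft_force"])
crop(a,260,210,340,310,"pics/s6.png",6);crop(b,290,230,350,280,"pics/t6.png",10)
E
```

```text
[0.51490934 0.02772158 0.07429781] [[ 0.16711138  0.98563278  0.02453172]
 [ 0.98590753 -0.16725016  0.00370435]
 [ 0.00775406  0.02356697 -0.99969219]] [ 0.05262396 -0.32138311 -0.86877867]
```

View pics/s6.png

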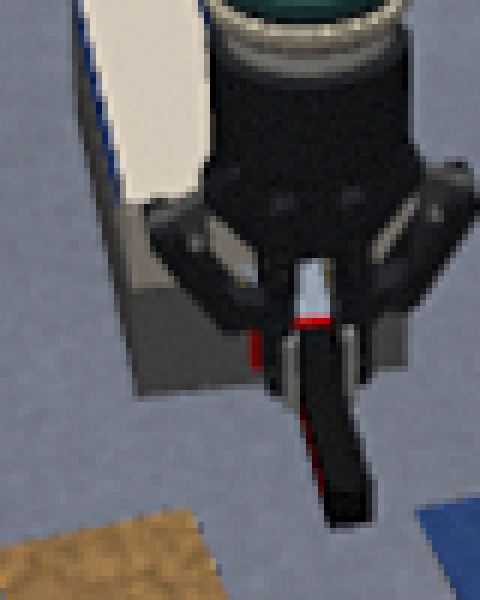

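View pics/t6.png

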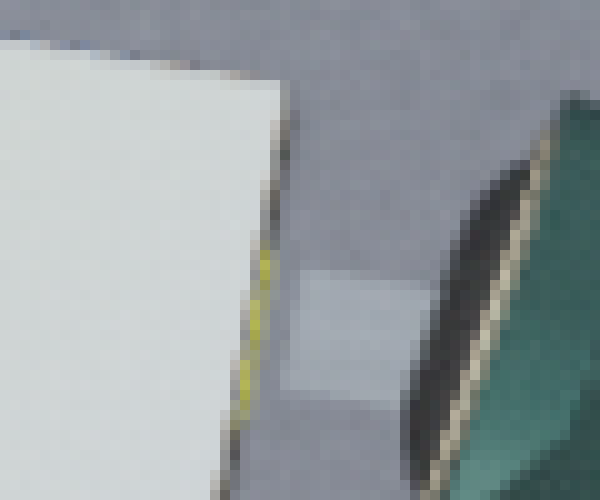

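```bash
cat > tip.py <<'E'
from h import *
Rg=np.array([[-6.96728761e-02,9.97377070e-01,1.96130253e-02],[9.97569665e-01,6.96461299e-02,2.04429334e-03],[6.72959997e-04,1.97077909e-02,-9.99805556e-01]])
pg=np.array([0.42168638,-0.09849301,0.01816413])
# tip at grasp (camera): x,y measured, z .012
loc=Rg.T@(np.array([.4162,-.0179,.012])-pg)
N=np.array([.5281,.1182]);u=np.array([.1616,.9869]);n=np.array([.9869,-.1616])
def tip():
    s=robot.read_state();t=s["ee_pos"]+s["orientation"]@loc
    d=t[:2]-N
    ax=s["orientation"]@Rg.T@np.array([-.0722,.9974,0])
    print("t",s["t"],"tcp",s["ee_pos"].round(4),"tip",t.round(4),"along",round(d@u*1e3,1),"lat",round(d@n*1e3,1),"tipz",round(t[2]*1e3,1),"yaw",np.degrees(np.arctan2(ax[1],ax[0])).round(2),"pitch",np.degrees(np.arcsin(ax[2])).round(2),"F",s["ft_force"].round(1),"M",s["moment"].round(2),"R2",s["orientation"][2].round(4),"w",round(s["gripper_width"],3))
    return t
E
python3 - <<'E'
from tip import *
tip()
f=lambda x,y:(290+(x-4.5)/10,230+(y-4.5)/10)
m=(at("top",f(300,268),.0687)+at("top",f(283,395),.0687))/2;d=m[:2]-N;print("cam tip",m,d@u,d@n)
m=(at("top",f(267,250),.058)+at("top",f(245,425),.058))/2;d=m[:2]-N;print("mark",m,d@u,d@n)
E
```

```text
t 5.7 tcp [0.5149 0.0277 0.0743] tip [0.5286 0.1074 0.0687] along -10.6 lat 2.2 tipz 68.7 yaw 80.52 pitch 0.41 F [ 0.1 -0.3 -0.9] M [-0.03  0.04  0.01] R2 [ 0.0078  0.0236 -0.9997] w 0.181
cam tip [0.52943857 0.10918932 0.0687    ] -0.008676322942647778 0.0027771557483831214
mark [0.52821724 0.11826548 0.058     ] 8.357226570091657e-05 0.00010512226435800567
```

>>> move_arm:
  deltas:
    - [[-0.0025,0.0,-0.005,0.2],[0,0,-0.002,0],[0,0,0,0]]

```text
t: 6.0
ee_pos: [0.5124, 0.0253, 0.0683]
orientation: [[0.167, 0.986, 0.027], [0.986, -0.167, 0.004], [0.008, 0.026, -1.0]]
ft_force: [1.1, 1.3, -0.8]
gripper_width: 0.185
```

```bash
python3 -c "
from tip import *
tip()"
```

```text
t 6.0 tcp [0.5124 0.0253 0.0683] tip [0.526  0.105  0.0628] along -13.4 lat 0.1 tipz 62.8 yaw 80.56 pitch 0.42 F [ 1.1  1.3 -0.8] M [0.04 0.   0.04] R2 [ 0.0081  0.0258 -0.9996] w 0.185
```

>>> move_arm:
  deltas:
    - [[0.0015,0.008,0,0],[0.0015,0.008,0,0],[0,0,0,0]]

```text
t: 6.3
ee_pos: [0.5155, 0.0416, 0.0682]
orientation: [[0.169, 0.985, 0.026], [0.986, -0.169, 0.004], [0.008, 0.025, -1.0]]
ft_force: [-0.5, 0.8, -0.4]
gripper_width: 0.188
```

```bash
python3 -c "
from tip import *
tip()"
```

```text
t 6.3 tcp [0.5155 0.0416 0.0682] tip [0.5293 0.1212 0.0626] along 3.2 lat 0.7 tipz 62.6 yaw 80.44 pitch 0.41 F [-0.5  0.8 -0.4] M [-0.    0.02  0.01] R2 [ 0.0079  0.0253 -0.9996] w 0.188
```

No contact; tip is in the notch by ~3–5 mm. Continue.

>>> move_arm:
  deltas:
    - [[0.0008,0.007,0.0003,0.1],[0.0008,0.007,0,0],[0.0008,0.006,0,0],[0,0,0,0],[0,0,0,0]]
  grip_force: 120

```text
t: 6.8
ee_pos: [0.5182, 0.0646, 0.0684]
orientation: [[0.164, 0.986, 0.026], [0.986, -0.165, 0.003], [0.008, 0.025, -1.0]]
ft_force: [-0.2, -0.3, -1.5]
gripper_width: 0.173
```

```bash
python3 - <<'E'
from tip import *
tip()
a=eyes.grab_frame("side");b=eyes.grab_frame("top");tip()
crop(a,250,200,350,300,"pics/s7.png",6);crop(b,290,230,350,280,"pics/t7.png",10)
E
```

```text
t 6.8 tcp [0.5182 0.0646 0.0684] tip [0.5316 0.1443 0.0628] along 26.3 lat -0.7 tipz 62.8 yaw 80.68 pitch 0.4 F [-0.2 -0.3 -1.5] M [-0.04  0.02 -0.  ] R2 [ 0.0077  0.0252 -0.9997] w 0.173
t 6.9 tcp [0.5182 0.0644 0.0684] tip [0.5317 0.144  0.0628] along 26.1 lat -0.7 tipz 62.8 yaw 80.65 pitch 0.41 F [ 0.5 -1.   0. ] M [0.11 0.07 0.05] R2 [ 0.0078  0.0252 -0.9997] w 0.175
```

View pics/s7.png

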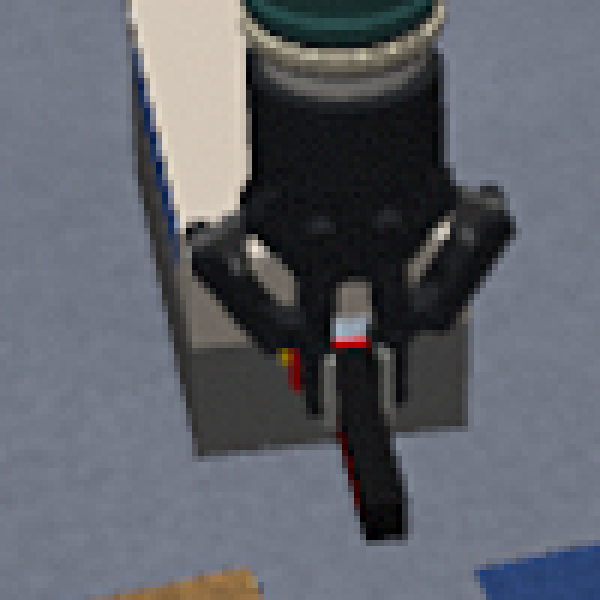

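View pics/t7.png

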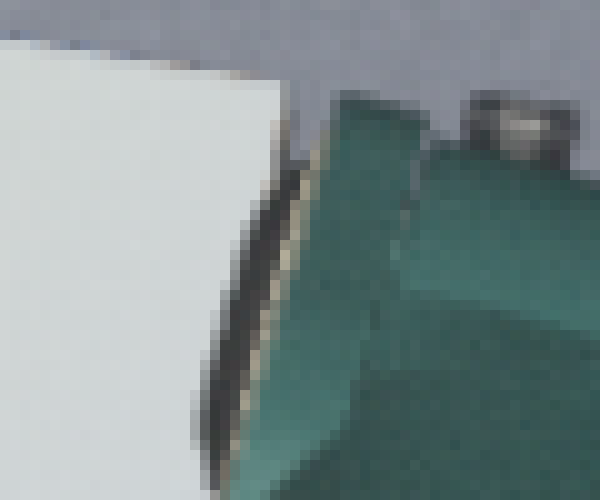

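>>> move_arm:
  deltas:
    - [[0,0,0.003,0],[0,0,0.002,0],[0,0,0.002,0],[0,0,0.002,0],[0,0,0,0]]

```text
t: 7.4
ee_pos: [0.5168, 0.0636, 0.0766]
orientation: [[0.166, 0.986, 0.024], [0.986, -0.166, 0.002], [0.006, 0.023, -1.0]]
ft_force: [0.9, -0.4, -6.4]
gripper_width: 0.172
```

```bash
python3 -c "
from tip import *
tip()"
```

```text
t 7.4 tcp [0.5168 0.0636 0.0766] tip [0.5304 0.1433 0.0709] along 25.1 lat -1.8 tipz 70.9 yaw 80.6 pitch 0.3 F [ 0.9 -0.4 -6.4] M [-0.21 -0.11 -0.06] R2 [ 0.0059  0.0229 -0.9997] w 0.172
```

>>> move_arm:
  deltas:
    - [[0,0,0.002,0],[0,0,0.002,0],[0,0,0.001,0],[0,0,0,0]]

```text
t: 7.8
ee_pos: [0.5168, 0.0643, 0.0825]
orientation: [[0.165, 0.986, 0.023], [0.986, -0.165, 0.003], [0.007, 0.023, -1.0]]
ft_force: [0.2, 1.0, -3.5]
gripper_width: 0.174
```

```bash
python3 - <<'E'
from tip import *
tip()
a=eyes.grab_frame("side");crop(a,250,180,350,280,"pics/s8.png",6);
E
```

```text
t 7.8 tcp [0.5168 0.0643 0.0825] tip [0.5303 0.1439 0.0768] along 25.8 lat -2.0 tipz 76.8 yaw 80.64 pitch 0.36 F [ 0.2  1.  -3.5] M [-0.01  0.06  0.01] R2 [ 0.007   0.0226 -0.9997] w 0.174
```

View pics/s8.png

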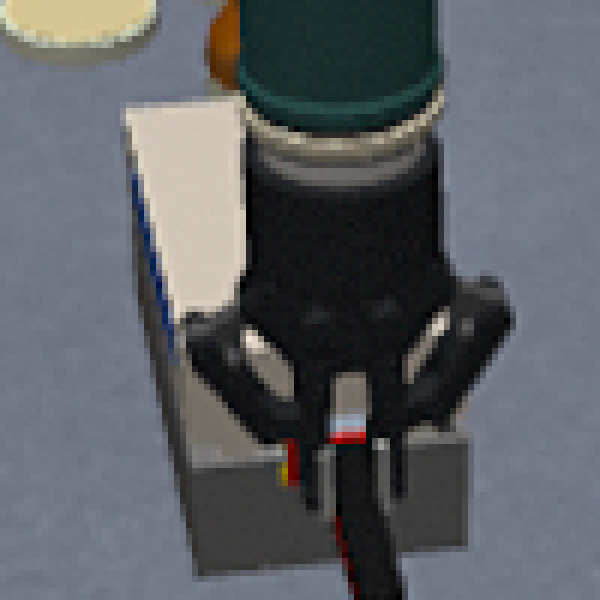

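>>> move_arm:
  deltas:
    - [[0,0,-0.004,0],[0,0,-0.004,0],[0.001,0,-0.003,0],[0,0,0,0]]

```text
t: 8.25
ee_pos: [0.5187, 0.0633, 0.0713]
orientation: [[0.167, 0.986, 0.025], [0.986, -0.167, 0.003], [0.007, 0.024, -1.0]]
ft_force: [0.2, -1.1, -1.1]
gripper_width: 0.177
```

```bash
python3 -c "
from tip import *
tip()"
```

```text
t 8.25 tcp [0.5187 0.0633 0.0713] tip [0.5323 0.143  0.0656] along 25.1 lat 0.2 tipz 65.6 yaw 80.55 pitch 0.37 F [ 0.2 -1.1 -1.1] M [ 0.02  0.07 -0.03] R2 [ 0.0072  0.0244 -0.9997] w 0.177
```

>>> move_arm:
  deltas:
    - [[0,0,-0.0015,0],[-0.002,-0.012,0,0],[-0.002,-0.012,0,0],[-0.004,-0.025,0,0],[-0.004,-0.025,0,0],[0,0,0.03,4],[-0.01,-0.02,0.03,4]]

```text
t: 8.95
ee_pos: [0.4932, -0.0375, 0.128]
orientation: [[0.023, 1.0, 0.018], [1.0, -0.023, 0.003], [0.004, 0.018, -1.0]]
ft_force: [1.9, -0.1, -0.2]
gripper_width: 0.187
```

```bash
python3 - <<'E'
from tip import *
t=tip()
a=eyes.grab_frame("side");b=eyes.grab_frame("top");tip()
crop(a,210,180,350,330,"pics/s9.png",4);crop(b,210,200,450,340,"pics/t9.png",3)
E
```

```text
t 8.95 tcp [ 0.4932 -0.0375  0.128 ] tip [0.4952 0.0433 0.122 ] along -79.2 lat -20.4 tipz 122.0 yaw 88.84 pitch 0.17 F [ 1.9 -0.1 -0.2] M [-0.   -0.03 -0.05] R2 [ 0.0037  0.0183 -0.9998] w 0.187
t 9.05 tcp [ 0.4934 -0.042   0.1306] tip [0.4962 0.0387 0.1247] along -83.6 lat -18.6 tipz 124.7 yaw 88.29 pitch 0.18 F [ 0.4 -0.   0.2] M [-0.03  0.04 -0.01] R2 [ 0.0038  0.024  -0.9997] w 0.175
```

View pics/s9.png

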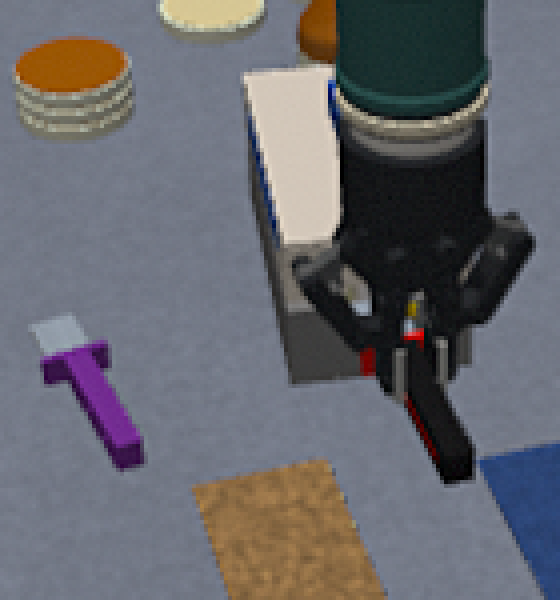

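View pics/t9.png

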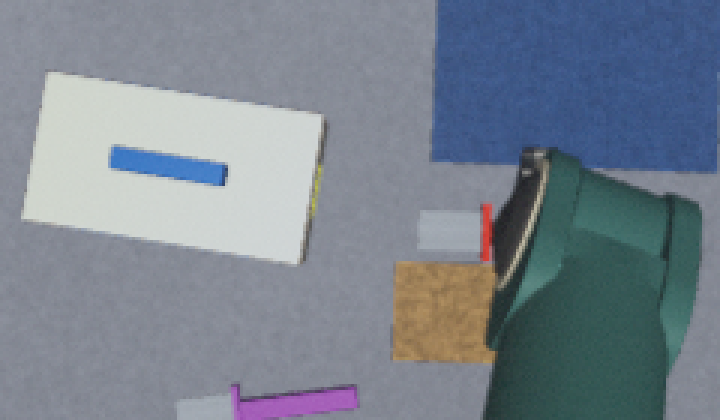

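>>> move_arm:
  deltas:
    - [[-0.024,-0.009,-0.01,0],[-0.024,-0.009,-0.02,0],[-0.02,-0.009,-0.03,0],[0,0,-0.01,0],[0,0,0,0]]

```text
t: 9.55
ee_pos: [0.4233, -0.0735, 0.0605]
orientation: [[0.041, 0.999, 0.031], [0.999, -0.041, 0.003], [0.005, 0.031, -1.0]]
ft_force: [-0.2, 0.0, -1.9]
gripper_width: 0.174
```

```bash
python3 -c "
from tip import *
tip()"
```

```text
t 9.55 tcp [ 0.4233 -0.0735  0.0605] tip [0.4269 0.0072 0.0546] along -125.9 lat -82.0 tipz 54.6 yaw 87.81 pitch 0.23 F [-0.2  0.  -1.9] M [ 0.01  0.02 -0.01] R2 [ 0.0047  0.0312 -0.9995] w 0.174
```

>>> move_arm:
  deltas:
    - [[-0.001,0.003,-0.025,0],[0,0,-0.013,0],[0,0,-0.002,0],[0,0,0,0]]

```text
t: 9.95
ee_pos: [0.4264, -0.0714, 0.0211]
orientation: [[0.042, 0.998, 0.037], [0.999, -0.042, 0.003], [0.004, 0.037, -0.999]]
ft_force: [-0.5, -1.3, -1.1]
gripper_width: 0.173
```

```bash
python3 -c "
from tip import *
tip()"
```

```text
t 9.95 tcp [ 0.4264 -0.0714  0.0211] tip [0.4301 0.0093 0.0152] along -123.3 lat -79.2 tipz 15.2 yaw 87.72 pitch 0.21 F [-0.5 -1.3 -1.1] M [ 0.    0.02 -0.05] R2 [ 0.0044  0.0367 -0.9993] w 0.173
```

>>> move_arm:
  deltas:
    - [[-0.005,0.001,-0.003,0],[-0.001,0,-0.002,0],[0,0,0,0]]

```text
t: 10.25
ee_pos: [0.4226, -0.0705, 0.0191]
orientation: [[0.042, 0.998, 0.043], [0.999, -0.042, 0.004], [0.006, 0.042, -0.999]]
ft_force: [1.6, -1.3, -2.1]
gripper_width: 0.18
```

```bash
python3 -c "
from tip import *
tip()"
```

```text
t 10.25 tcp [ 0.4226 -0.0705  0.0191] tip [0.4263 0.0103 0.0134] along -123.0 lat -83.0 tipz 13.4 yaw 87.74 pitch 0.29 F [ 1.6 -1.3 -2.1] M [ 0.03  0.07 -0.02] R2 [ 0.0058  0.0424 -0.9991] w 0.18
```

>>> move_arm:
  deltas:
    - [[0,0,-0.001,0],[0,0,0,0],[0,0,0,0],[0,0,0,0],[0,0,0,0],[0,0,0,0],[0,0,0,0]]
  jaw: -1

```text
t: 10.95
ee_pos: [0.4235, -0.07, 0.0192]
orientation: [[0.041, 0.998, 0.046], [0.999, -0.041, 0.004], [0.006, 0.045, -0.999]]
ft_force: [0.1, -0.5, 0.1]
gripper_width: 1.002
```

>>> move_arm:
  deltas:
    - [[0,0,0.04,0],[0,0,0.05,0],[0.01,0.02,0.05,-1],[0.01,0.04,0.03,-2],[0.015,0.045,0.01,-2],[0.015,0.045,0,-2],[0.02,0.045,0,0],[0,0,0,0]]

```text
t: 11.75
ee_pos: [0.4909, 0.129, 0.2026]
orientation: [[0.175, 0.984, 0.042], [0.984, -0.176, 0.006], [0.013, 0.041, -0.999]]
ft_force: [-0.8, -0.2, -0.5]
gripper_width: 1.0
```

```bash
python3 - <<'E'
from tip import *
s=robot.read_state();print(s["ee_pos"],s["orientation"],s["joint_pos"])
a=eyes.grab_frame("side");b=eyes.grab_frame("top");
cv2.imwrite("pics/s10.png",a[:,:,::-1]);cv2.imwrite("pics/t10.png",b[:,:,::-1])
E
```

```text
[0.49086148 0.12898492 0.20257222] [[ 0.17544147  0.98357263  0.04248728]
 [ 0.98440242 -0.17583763  0.00574447]
 [ 0.01312096  0.04081676 -0.99908049]] [-0.91236872  0.2851883   0.69155791  2.04709118 -0.23624107  0.84310483
 -0.26651181]
```

View pics/s10.png

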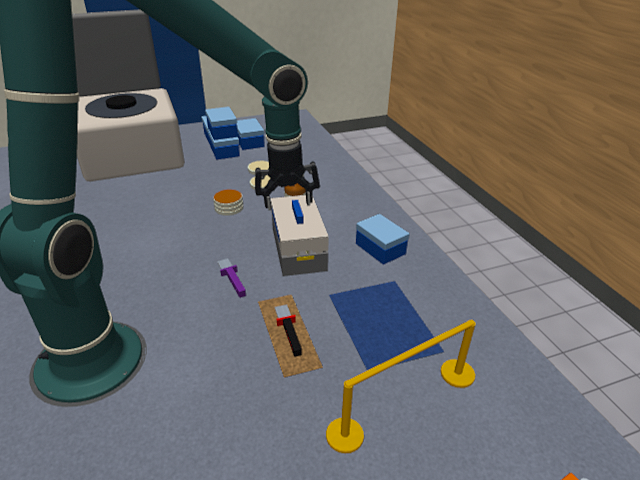

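View pics/t10.png

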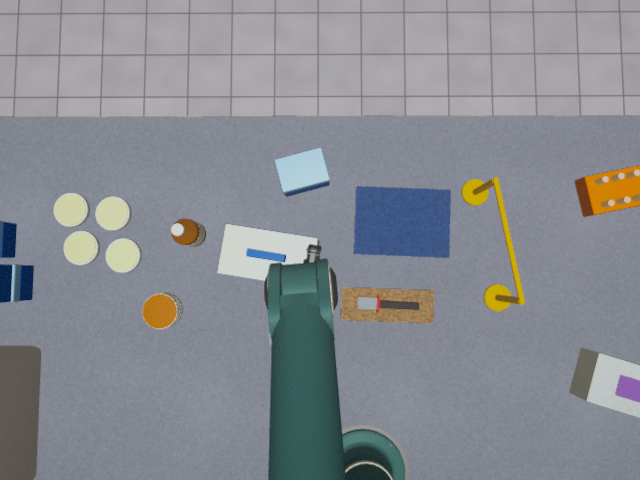

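>>> move_arm:
  deltas:
    - [[0.04,0.02,0,0],[0.05,0,0,0],[0.05,0,0,0],[0.05,0,0,0],[0.05,0,0,0]]

```text
t: 12.35
ee_pos: [0.7249, 0.1358, 0.1998]
orientation: [[0.188, 0.982, 0.026], [0.982, -0.189, 0.005], [0.01, 0.025, -1.0]]
ft_force: [1.2, 0.2, 0.9]
gripper_width: 0.999
```

>>> move_arm:
  deltas:
    - [[0,0,0,0],[0,0,0,0],[-0.01,0.005,0,0],[-0.01,0.005,0,0],[-0.01,0.005,0,0],[-0.01,0.005,0,0],[-0.01,0.005,0,0],[-0.01,0.005,0,0]]

```text
t: 13.15
ee_pos: [0.6577, 0.1582, 0.1982]
orientation: [[0.199, 0.98, 0.022], [0.98, -0.199, 0.002], [0.006, 0.021, -1.0]]
ft_force: [0.5, -0.5, 0.3]
gripper_width: 1.001
```

>>> move_arm:
  deltas:
    - [[0.05,0,0,0],[0.05,0,0,0],[0.05,0,0,0],[0.03,0,0,0],[0,0,0,0]]

```text
t: 13.65
ee_pos: [0.8293, 0.1646, 0.1964]
orientation: [[0.195, 0.981, 0.007], [0.981, -0.195, 0.007], [0.008, 0.006, -1.0]]
ft_force: [-1.1, -0.9, -1.0]
gripper_width: 1.0
```

>>> move_arm:
  deltas:
    - [[-0.015,0.005,0,0],[-0.015,0.005,0,0],[-0.015,0.005,0,0],[-0.015,0.005,0,0],[-0.015,0.005,0,0],[-0.015,0.005,0,0],[-0.015,0.005,0,0],[-0.015,0.005,0,0]]

```text
t: 14.45
ee_pos: [0.694, 0.2082, 0.1976]
orientation: [[0.194, 0.981, 0.002], [0.981, -0.194, 0.009], [0.01, 0.0, -1.0]]
ft_force: [-0.3, 0.5, 0.4]
gripper_width: 0.998
```

>>> move_arm:
  deltas:
    - [[-0.015,0.002,0,1],[-0.015,0.002,0,1],[-0.015,0.002,0,0],[-0.015,0.002,0,0],[0,0,0,0]]

```text
t: 14.95
ee_pos: [0.6199, 0.2218, 0.2]
orientation: [[0.15, 0.989, -0.003], [0.988, -0.15, 0.016], [0.016, -0.005, -1.0]]
ft_force: [0.0, 0.3, -1.2]
gripper_width: 0.999
```

```bash
python3 - <<'E'
from h import *
b=cv2.imread("pics/t10.png");crop("pics/t10.png",210,210,330,300,"pics/t10z.png",6);crop("pics/s10.png",260,180,340,280,"pics/s10z.png",6)
s=robot.read_state();print(s["ee_pos"],s["orientation"])
E
```

```text
[0.61991509 0.22176592 0.20000204] [[ 0.15048497  0.98860759 -0.00305253]
 [ 0.98848773 -0.15041627  0.0163388 ]
 [ 0.01569351 -0.00547614 -0.99986185]]
```

View pics/t10z.png

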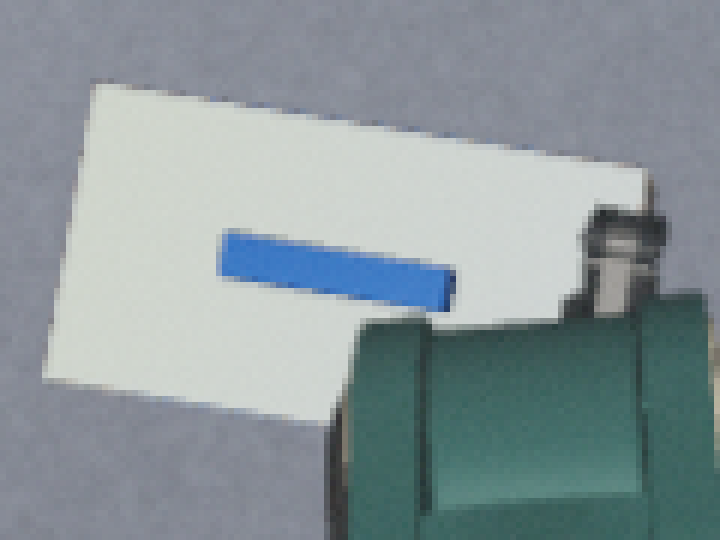

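View pics/s10z.png

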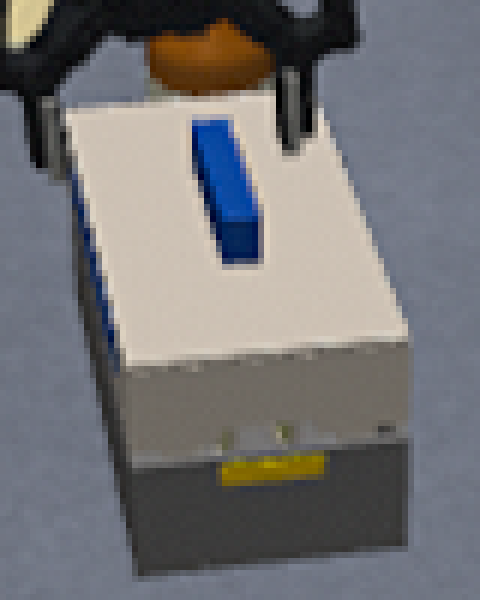

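```bash
python3 - <<'E'
from h import *
f=lambda x,y:(210+(x-2.5)/6,210+(y-2.5)/6)
r=np.array([at("top",f(*q),.133) for q in((227,229),(452,268),(442,311),(217,274))])
print(r,r.mean(0),np.degrees(np.arctan2(*(r[0]+r[3]-r[1]-r[2])[[1,0]])),np.linalg.norm(r[0]-r[1]),np.linalg.norm(r[0]-r[3]))
E
```

```text
[[0.56259494 0.2732663  0.133     ]
 [0.5474773  0.18603034 0.133     ]
 [0.5308656  0.18978609 0.133     ]
 [0.54516893 0.27692478 0.133     ]] [0.5465267  0.23150188 0.133     ] 80.4230954077372 0.08853617960120151 0.017805909506881937
```

>>> move_arm:
  deltas:
    - [[-0.012,0.001,0,-0.5],[-0.015,0.001,-0.01,-0.5],[-0.015,0.001,-0.01,0],[-0.015,0.001,-0.01,0],[-0.012,0.001,-0.01,0],[-0.004,0.001,-0.005,0],[0,0,0,0]]

```text
t: 15.65
ee_pos: [0.5409, 0.2292, 0.1574]
orientation: [[0.165, 0.986, 0.001], [0.986, -0.165, 0.022], [0.022, -0.002, -1.0]]
ft_force: [1.0, -1.1, -0.2]
gripper_width: 0.999
```

>>> move_arm:
  deltas:
    - [[0.005,0.001,-0.02,0],[0.001,0,-0.015,0],[0,0,-0.003,0],[0,0,0,0]]

```text
t: 16.05
ee_pos: [0.5499, 0.2304, 0.1203]
orientation: [[0.165, 0.986, 0.006], [0.986, -0.165, 0.024], [0.024, 0.002, -1.0]]
ft_force: [0.1, -0.3, 0.4]
gripper_width: 1.002
```

```bash
python3 - <<'E'
from h import *
a=eyes.grab_frame("side");crop(a,250,170,350,270,"pics/s11.png",6);
s=robot.read_state();print(s["ee_pos"],s["orientation"],s["ft_force"])
E
```

```text
[0.54989569 0.2303637  0.12047853] [[ 0.16540188  0.98620491  0.00648815]
 [ 0.98592239 -0.16551064  0.0237333 ]
 [ 0.02447975  0.00247128 -0.99969727]] [0.48673911 0.39101226 0.78198413]
```

View pics/s11.png

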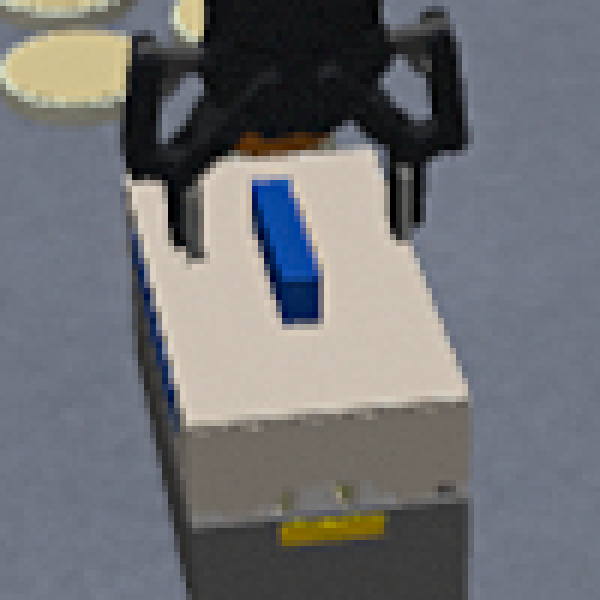

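>>> move_arm:
  deltas:
    - [[-0.004,0.001,0,0],[0,0,0,0],[0,0,0,0],[0,0,0,0],[0,0,0,0],[0,0,0,0],[0,0,0,0],[0,0,0,0]]
  jaw: 1
  grip_force: 80

```text
t: 16.9
ee_pos: [0.5464, 0.2316, 0.1226]
orientation: [[0.165, 0.986, 0.009], [0.986, -0.165, 0.025], [0.026, 0.005, -1.0]]
ft_force: [-0.4, 0.0, 0.1]
gripper_width: 0.193
```

>>> move_arm:
  deltas:
    - [[0,0,0.008,0],[0,0,0.01,0],[0,0,0.01,0],[0,0,0,0]]

```text
t: 17.3
ee_pos: [0.5459, 0.2315, 0.1525]
orientation: [[0.166, 0.986, 0.008], [0.986, -0.166, 0.025], [0.026, 0.003, -1.0]]
ft_force: [0.1, -0.8, -2.9]
gripper_width: 0.186
```

```bash
python3 - <<'E'
from h import *
a=eyes.grab_frame("side");crop(a,240,150,360,290,"pics/s12.png",4);
s=robot.read_state();print(s["ee_pos"],s["orientation"],s["ft_force"],s["moment"])
E
```

```text
[0.54547943 0.23146163 0.15181122] [[ 0.16545143  0.98619481  0.0067541 ]
 [ 0.98589796 -0.16556831  0.0243383 ]
 [ 0.02512057  0.00263204 -0.99968096]] [-1.11259192  0.60636141 -2.95146152] [-0.06279405  0.08388649 -0.06108497]
```

View pics/s12.png

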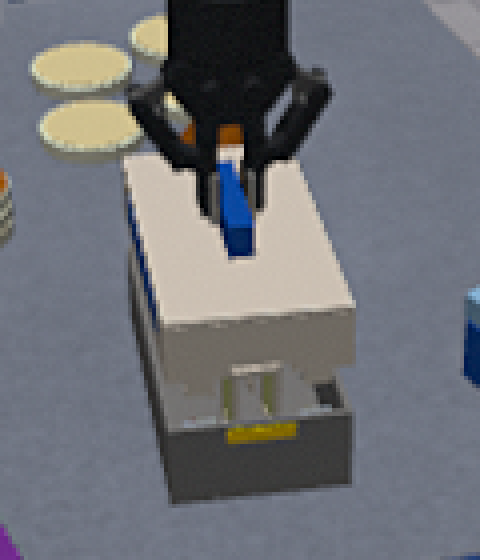

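>>> move_arm:
  deltas:
    - [[0,0,0.03,0],[0,0,0.03,0],[0,0,0.025,0],[0.01,-0.02,0,0.5],[0.012,-0.03,0,0.7],[0.012,-0.035,0,1],[0.012,-0.035,0,1],[0.012,-0.035,0,1]]

```text
t: 18.15
ee_pos: [0.6, 0.0797, 0.2384]
orientation: [[0.075, 0.997, -0.001], [0.997, -0.075, 0.027], [0.026, -0.003, -1.0]]
ft_force: [1.4, 0.5, -2.5]
gripper_width: 0.192
```

>>> move_arm:
  deltas:
    - [[0.012,-0.035,0,1],[0.01,-0.035,0,1],[0.01,-0.035,0,0.5],[0.01,-0.03,0,0.3],[0,-0.02,0,0],[0,0,0,0],[0,0,0,0]]

```text
t: 18.85
ee_pos: [0.6413, -0.0894, 0.2364]
orientation: [[0.033, 0.999, -0.005], [0.999, -0.033, 0.023], [0.023, -0.006, -1.0]]
ft_force: [-0.3, 0.3, -3.0]
gripper_width: 0.189
```

```bash
python3 - <<'E'
from h import *
a=eyes.grab_frame("side");b=eyes.grab_frame("top");cv2.imwrite("pics/s13.png",a[:,:,::-1]);cv2.imwrite("pics/t13.png",b[:,:,::-1])
s=robot.read_state();print(s["ee_pos"],s["orientation"],s["ft_force"],s["moment"],s["gripper_width"])
E
```

```text
[ 0.64127321 -0.08871238  0.23654753] [[ 0.03183145  0.99947896 -0.00534444]
 [ 0.99923554 -0.03170137  0.02287683]
 [ 0.02269548 -0.00606855 -0.99972401]] [ 0.00995976 -0.44217729 -2.98536119] [-0.04938592  0.03848283  0.00090462] 0.18446579167421065
```

View pics/s13.png

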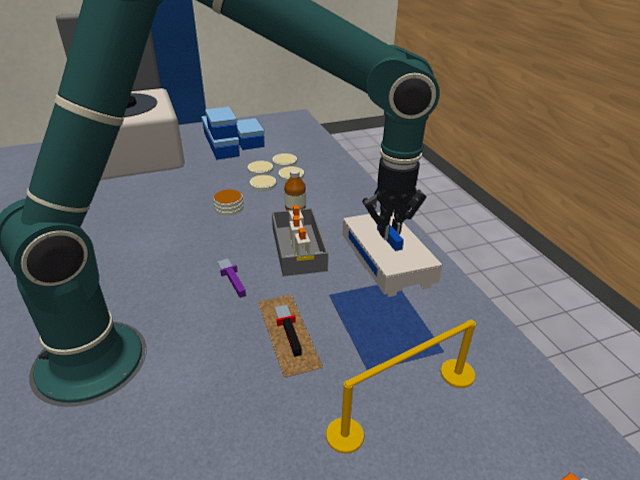

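View pics/t13.png

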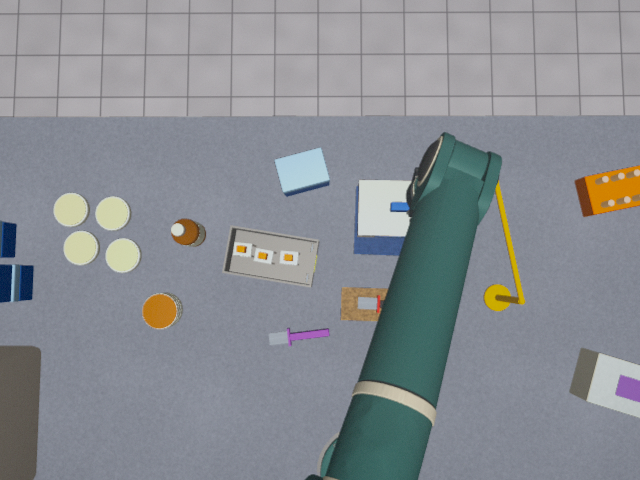

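>>> move_arm:
  deltas:
    - [[-0.001,-0.015,-0.02,-0.5],[-0.001,-0.004,-0.04,-0.2],[0,0,-0.04,0],[0,0,-0.025,0],[0,0,-0.01,0],[0,0,0,0]]

```text
t: 19.55
ee_pos: [0.6415, -0.096, 0.099]
orientation: [[0.029, 1.0, -0.0], [0.999, -0.029, 0.029], [0.029, -0.001, -1.0]]
ft_force: [0.0, -0.8, -2.2]
gripper_width: 0.185
```

```bash
python3 - <<'E'
from h import *
a=eyes.grab_frame("side");crop(a,310,210,470,370,"pics/s14.png",4)
s=robot.read_state();print(s["ee_pos"],s["orientation"],s["ft_force"],s["moment"],s["gripper_width"])
E
```

```text
[ 0.6420172  -0.09597261  0.09981389] [[ 2.87155250e-02  9.99587311e-01  7.90798652e-04]
 [ 9.99175869e-01 -2.87263925e-02  2.86771076e-02]
 [ 2.86879897e-02 -3.33312706e-05 -9.99588414e-01]] [-0.04065534  1.09742569 -3.17871473] [0.01337479 0.04684036 0.0174097 ] 0.1894891933197924
```

View pics/s14.png

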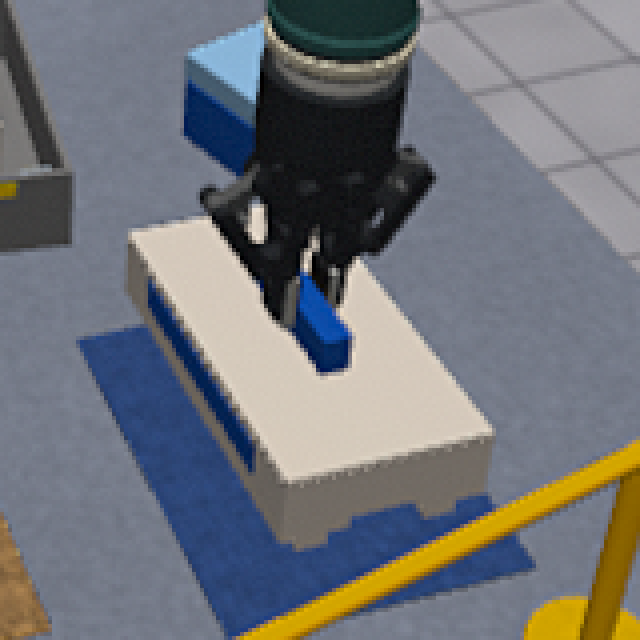

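>>> move_arm:
  deltas:
    - [[-0.002,-0.008,-0.003,-0.5],[-0.001,-0.005,-0.005,-0.4],[0,0,-0.005,0],[0,0,0,0]]

```text
t: 20.0
ee_pos: [0.642, -0.1103, 0.0909]
orientation: [[0.045, 0.999, 0.01], [0.999, -0.045, 0.028], [0.028, 0.008, -1.0]]
ft_force: [0.5, 0.1, -2.1]
gripper_width: 0.189
```

>>> move_arm:
  deltas:
    - [[-0.002,0.001,-0.006,0],[-0.001,0.001,-0.004,0],[0,0,0,0]]

```text
t: 20.3
ee_pos: [0.6391, -0.1083, 0.0808]
orientation: [[0.045, 0.999, 0.011], [0.999, -0.045, 0.028], [0.029, 0.01, -1.0]]
ft_force: [0.3, -0.4, -2.6]
gripper_width: 0.192
```

>>> move_arm:
  deltas:
    - [[0,0,-0.0025,0],[0,0,-0.001,0],[0,0,0,0]]

```text
t: 20.6
ee_pos: [0.6398, -0.1089, 0.0789]
orientation: [[0.045, 0.999, 0.012], [0.999, -0.045, 0.029], [0.029, 0.011, -1.0]]
ft_force: [-0.5, 0.7, 1.3]
gripper_width: 0.191
```

```bash
python3 - <<'E'
from h import *
a=eyes.grab_frame("side");crop(a,310,210,470,370,"pics/s15.png",4)
s=robot.read_state();print(s["ee_pos"],s["orientation"],s["ft_force"],s["moment"],s["gripper_width"])
E
```

```text
[ 0.63973475 -0.10881321  0.07886646] [[ 0.04487879  0.99891804  0.01219167]
 [ 0.99856935 -0.04521158  0.02855111]
 [ 0.02907142  0.01089289 -0.99951798]] [-1.42172008 -0.87325268  1.88175648] [0.46094657 0.53630204 0.12826529] 0.18711042788141485
```

View pics/s15.png

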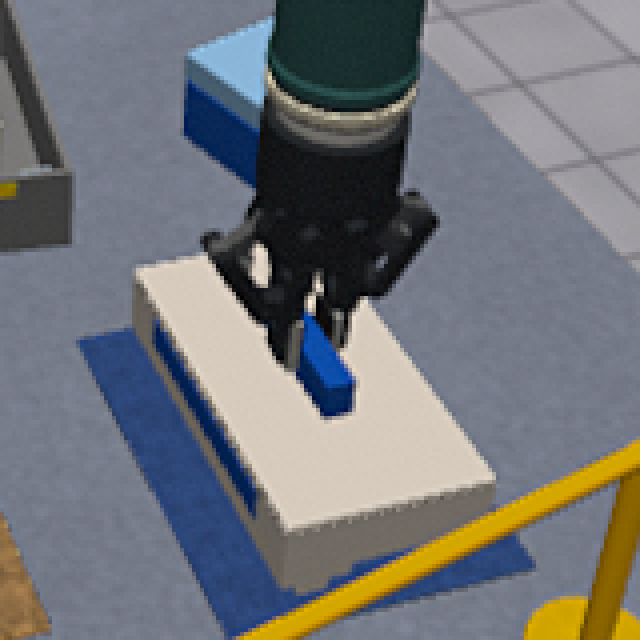

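>>> move_arm:
  deltas:
    - [[0,0,-0.001,0],[0,0,0,0],[0,0,0,0],[0,0,0,0],[0,0,0,0],[0,0,0,0],[0,0,0.02,0],[0,0,0.05,0]]
  jaw: -1

```text
t: 21.45
ee_pos: [0.6363, -0.1072, 0.1421]
orientation: [[0.044, 0.999, 0.001], [0.999, -0.044, 0.028], [0.028, 0.0, -1.0]]
ft_force: [0.9, -0.2, 1.0]
gripper_width: 0.998
```

>>> move_arm:
  deltas:
    - [[0,0.02,0.05,0],[0.01,0.04,0.03,0],[0.03,0.04,0,0],[0.04,0.03,0,0],[0.03,0.03,0,0],[0,0,0,0]]

```text
t: 22.05
ee_pos: [0.7507, 0.0558, 0.2338]
orientation: [[0.05, 0.999, 0.016], [0.998, -0.05, 0.03], [0.031, 0.015, -0.999]]
ft_force: [-0.9, 0.1, -0.9]
gripper_width: 0.996
```

```bash
python3 - <<'E'
from h import *
a=eyes.grab_frame("side");b=eyes.grab_frame("top");cv2.imwrite("pics/s16.png",a[:,:,::-1]);cv2.imwrite("pics/t16.png",b[:,:,::-1])
crop(a,250,170,470,370,"pics/s16z.png",3)
crop(b,210,170,470,330,"pics/t16z.png",3)
s=robot.read_state();print(s["t"],s["ee_pos"],s["orientation"],s["joint_pos"])
E
```

```text
22.15 [0.74827658 0.04910072 0.23424253] [[ 0.05669275  0.99828777  0.01440354]
 [ 0.99801377 -0.05706229  0.02669087]
 [ 0.02746707  0.01286175 -0.99953996]] [-0.48470885  0.70017425  0.64371398  1.36975071 -0.45704782  1.20195531
  0.14889971]
```

View pics/s16z.png

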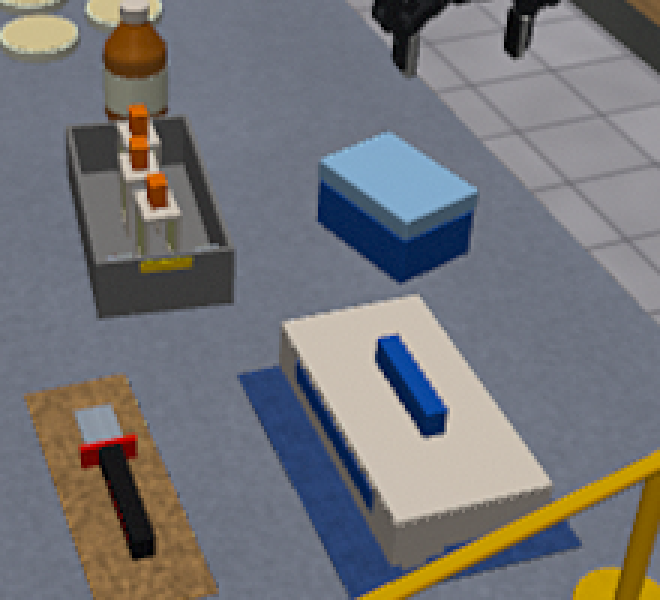

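View pics/t16z.png

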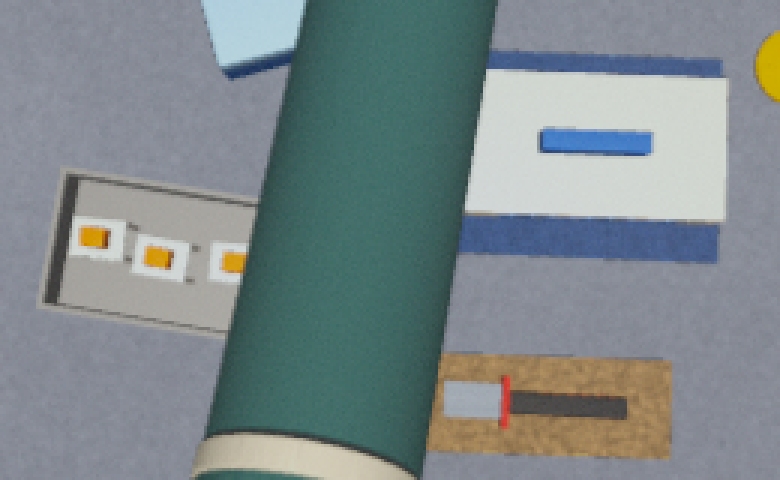

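```bash
python3 - <<'E'
from h import *
f=lambda x,y:(210+(x-1)/3,170+(y-1)/3)
r=[at("top",f(*q),.063)[:2] for q in((728,79),(725,222))];m=(r[0]+r[1])/2;d=r[0]-r[1];yaw=np.degrees(np.arctan2(d[1],d[0]));v=np.array([-d[1],d[0]])/np.linalg.norm(d)
print(r,np.linalg.norm(d),yaw,"centre",m+v*.112)
crop("pics/t13.png",220,225,325,290,"pics/t13z.png",7)
E
```

```text
[array([ 0.6958531, -0.2238977]), array([ 0.57666181, -0.21916756])] 0.11928511179604026 -2.2726054437642076 centre [ 0.64069871 -0.10962072]
```

View pics/t13z.png

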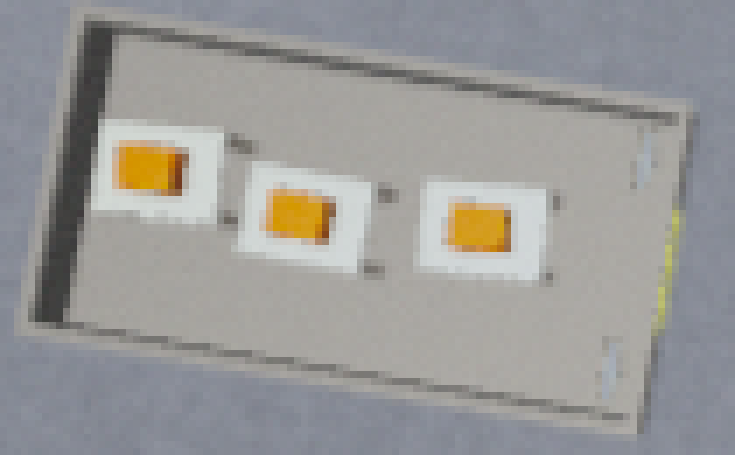

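```bash
python3 - <<'E'
from h import *
f=lambda x,y:(220+(x-3)/7,225+(y-3)/7)
F={1:[(101,120),(227,135),(219,224),(92,210)],2:[(247,162),(373,182),(360,273),(234,255)],3:[(426,176),(551,190),(541,286),(414,272)]}
K={1:[(118,143),(181,147),(175,195),(113,190)],2:[(272,189),(333,194),(328,242),(266,237)],3:[(454,202),(512,204),(510,251),(448,249)]}
for i in F:
    r=np.array([at("top",f(*q),.070) for q in F[i]]);d=(r[0]+r[3]-r[1]-r[2]);e=(r[0]+r[1]-r[2]-r[3])
    k=np.array([at("top",f(*q),.096) for q in K[i]])
    dk=(k[0]+k[3]-k[1]-k[2])
    print(i,r.mean(0)[:2],"yaw x",np.degrees(np.arctan2(d[1],d[0])),np.degrees(np.arctan2(e[1],e[0]))+90,np.linalg.norm(d)/2,np.linalg.norm(e)/2,"knob",k.mean(0)[:2],np.degrees(np.arctan2(dk[1],dk[0])))
E
```

```text
1 [0.56273137 0.29737189] yaw x 83.4564613616963 85.31137824155523 0.044964524496593224 0.031674064800135085 knob [0.56250574 0.29671397] 85.87251051687821
2 [0.54660528 0.24653938] yaw x 81.43298569108974 82.50572956787168 0.04492839125851851 0.032655919577687265 knob [0.54641902 0.24390963] 85.35020763971488
3 [0.54202627 0.18333471] yaw x 83.66063153648611 83.79458120076276 0.044621232328299294 0.03395334112206317 knob [0.54263436 0.18162276] 88.08565854103439
```

>>> move_arm:
  deltas:
    - [[-0.02,0.016,0,-0.4],[-0.025,0.016,0,-0.4],[-0.025,0.016,0,-0.4],[-0.025,0.016,0,-0.4],[-0.025,0.016,0,-0.4],[-0.025,0.016,-0.01,-0.4],[-0.02,0.015,-0.01,0],[-0.02,0.013,-0.01,0]]

```text
t: 22.95
ee_pos: [0.5526, 0.1556, 0.2042]
orientation: [[0.127, 0.992, 0.015], [0.992, -0.127, 0.021], [0.022, 0.013, -1.0]]
ft_force: [0.1, 1.1, -0.2]
gripper_width: 0.996
```

>>> move_arm:
  deltas:
    - [[-0.01,0.005,-0.01,-0.2],[0,0,-0.01,0],[0,0,0,0]]

```text
t: 23.25
ee_pos: [0.5372, 0.1583, 0.1827]
orientation: [[0.133, 0.991, 0.011], [0.991, -0.133, 0.022], [0.023, 0.008, -1.0]]
ft_force: [1.1, -0.7, 0.3]
gripper_width: 0.999
```

>>> move_arm:
  deltas:
    - [[0.002,0.012,-0.02,0.7],[0.002,0.012,-0.025,0.5],[0,0,-0.02,0],[0,0,0,0]]

```text
t: 23.65
ee_pos: [0.5459, 0.1772, 0.1182]
orientation: [[0.12, 0.993, 0.017], [0.993, -0.12, 0.022], [0.024, 0.014, -1.0]]
ft_force: [-1.3, -0.9, -0.2]
gripper_width: 1.0
```

```bash
python3 - <<'E'
from h import *
s=robot.read_state();print(s["ee_pos"],s["orientation"])
a=eyes.grab_frame("side");crop(a,250,170,350,270,"pics/s17.png",6,[proj("side",(.5423,.1825,.096))])
E
```

```text
[0.54588584 0.17721781 0.11819385] [[ 0.11978716  0.99266091  0.01659389]
 [ 0.99250237 -0.12014353  0.0224629 ]
 [ 0.0242917   0.01377871 -0.99960995]]
```

View pics/s17.png

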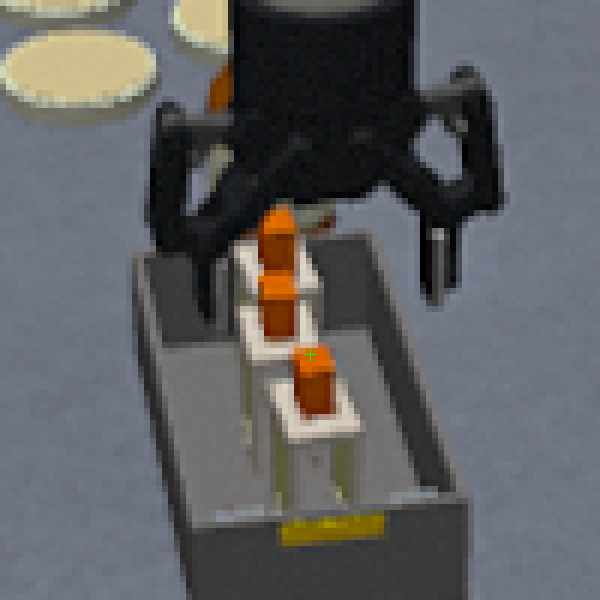

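>>> move_arm:
  deltas:
    - [[-0.003,0.003,-0.012,0.5],[-0.002,0.002,-0.014,0],[-0.001,0,-0.008,0],[0,0,0,0]]

```text
t: 24.1
ee_pos: [0.543, 0.1813, 0.0859]
orientation: [[0.114, 0.993, 0.023], [0.993, -0.114, 0.025], [0.027, 0.02, -0.999]]
ft_force: [-0.8, 0.0, 0.2]
gripper_width: 0.997
```

>>> move_arm:
  deltas:
    - [[-0.001,0.001,-0.003,0],[0,0,0,0],[0,0,0,0],[0,0,0,0],[0,0,0,0],[0,0,0,0],[0,0,0,0],[0,0,0,0]]
  jaw: 1
  grip_force: 60

```text
t: 24.9
ee_pos: [0.5429, 0.1826, 0.084]
orientation: [[0.113, 0.993, 0.026], [0.993, -0.114, 0.026], [0.029, 0.022, -0.999]]
ft_force: [-0.4, -0.3, -1.3]
gripper_width: 0.171
```

>>> move_arm:
  deltas:
    - [[0,0,0.02,0],[0,0,0.03,0],[0,0,0.04,0],[0,0,0.045,0],[0,0,0.04,0],[0,0,0,0]]

```text
t: 25.5
ee_pos: [0.5402, 0.181, 0.2631]
orientation: [[0.115, 0.993, 0.02], [0.993, -0.115, 0.023], [0.025, 0.017, -1.0]]
ft_force: [1.1, -0.4, -1.1]
gripper_width: 0.172
```

```bash
python3 - <<'E'
from h import *
s=robot.read_state();print(s["ee_pos"],s["orientation"],s["ft_force"],s["gripper_width"])
a=eyes.grab_frame("side");crop(a,230,120,350,270,"pics/s18.png",4)
b=eyes.grab_frame("top");crop(b,230,220,350,310,"pics/t18.png",5)
E
```

```text
[0.54015916 0.18097309 0.26309863] [[ 0.11469198  0.99319724  0.02012451]
 [ 0.99308892 -0.11514025  0.02274041]
 [ 0.02490286  0.01737728 -0.99953883]] [ 1.10848565 -0.35924896 -1.12194379] 0.17177035698977425
```

View pics/s18.png

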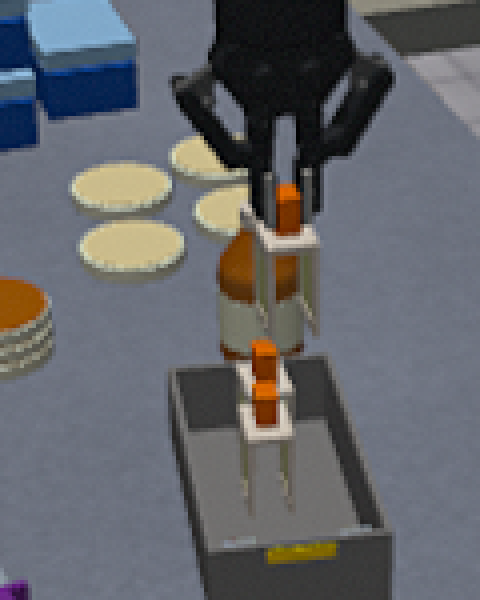

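>>> move_arm:
  deltas:
    - [[0.009,-0.03,0.002,-4],[0.009,-0.041,0,-6],[0.009,-0.041,0,-6],[0.009,-0.041,0,-6],[0.009,-0.041,0,-6],[0.009,-0.041,0,-6],[0.009,-0.041,0,-6],[0.009,-0.041,0,-6]]

```text
t: 26.4
ee_pos: [0.6008, -0.1366, 0.2443]
orientation: [[0.802, 0.597, -0.0], [0.597, -0.802, 0.013], [0.007, -0.01, -1.0]]
ft_force: [1.1, 1.0, -0.4]
gripper_width: 0.168
```

>>> move_arm:
  deltas:
    - [[0.009,-0.041,0,-6],[0.009,-0.035,0,-6],[0.009,-0.03,0,-5],[0,-0.015,0,-4],[0,0,0,0],[0,0,0,0]]

```text
t: 27.0
ee_pos: [0.6208, -0.2685, 0.2292]
orientation: [[0.97, 0.243, -0.017], [0.243, -0.97, 0.014], [-0.013, -0.018, -1.0]]
ft_force: [-0.0, 0.9, -1.6]
gripper_width: 0.171
```

>>> move_arm:
  deltas:
    - [[0.005,0,0.02,-1.5],[0.01,-0.005,0.02,-1.5],[0.01,-0.01,0,-0.8],[0,0,0,0]]

```text
t: 27.4
ee_pos: [0.646, -0.2753, 0.2657]
orientation: [[0.982, 0.187, -0.023], [0.188, -0.982, 0.023], [-0.018, -0.027, -0.999]]
ft_force: [-0.0, 0.2, -1.1]
gripper_width: 0.17
```

```bash
python3 - <<'E'
from h import *
s=robot.read_state();print(s["ee_pos"],s["orientation"],s["ft_force"],s["gripper_width"])
R=s["orientation"];print(np.degrees(np.arctan2(R[1,0],R[0,0])))
a=eyes.grab_frame("side");crop(a,320,220,500,400,"pics/s19.png",3,[proj("side",p) for p in((.5798,-.3246,.15),(.6536,-.3112,.15),(.506,-.338,.15),(.7176,-.2991,.15),(.442,-.3503,.15))])
b=eyes.grab_frame("top");crop(b,440,150,560,320,"pics/t19.png",3)
E
```

```text
[ 0.64602588 -0.27531699  0.2657016 ] [[ 0.98203979  0.18727673 -0.02291903]
 [ 0.18779218 -0.98194217  0.02288372]
 [-0.01821958 -0.02677673 -0.99947539]] [-0.00402505  0.19290379 -1.05062336] 0.1697238454446461
10.825785104365522
```

View pics/s19.png

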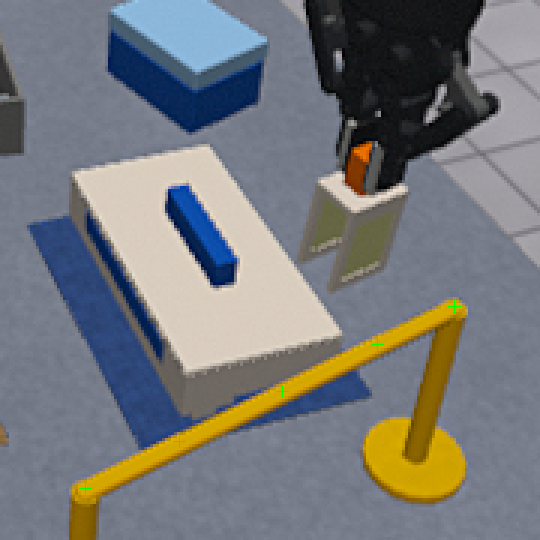

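>>> move_arm:
  deltas:
    - [[0.003,-0.015,0,-0.3],[0.003,-0.015,0,-0.2],[0.001,-0.007,0,0],[0,0,0,0]]

```text
t: 27.9
ee_pos: [0.6518, -0.3127, 0.2645]
orientation: [[0.983, 0.18, -0.025], [0.181, -0.983, 0.026], [-0.02, -0.03, -0.999]]
ft_force: [-0.4, 0.3, -0.8]
gripper_width: 0.172
```

```bash
cat > fr.py <<'E'
from h import *
M=np.array([.5798,-.3246]);D=np.array([.984,.1783]);m=np.array([-.1783,.984])
def fr(up,save=None,zg=0.083,tg=0.084):
    s=robot.read_state();R=s["orientation"];p=s["ee_pos"];
    z=R@np.array(up);fy=np.degrees(np.arctan2(R[1,0],R[0,0]))
    for nm,h in(("grip",0),("crown",.018),("mid",.045),("feet",.078)):
        q=p-z*(h+tg-zg);d=q[:2]-M;print(nm,"s",round(d@D*1e3,1),"lat",round(d@m*1e3,1),"z",round(q[2]*1e3,1))
    print("t",s["t"],"yaw err",round(fy-10.27,2),"up",z.round(3),"F",s["ft_force"].round(1),"w",round(s["gripper_width"],3),"tcp",p.round(4))
    if save:
        a=eyes.grab_frame("side");crop(a,300,200,500,400,f"pics/s{save}.png",3)
        b=eyes.grab_frame("top");crop(b,420,150,560,330,f"pics/t{save}.png",3)
E
python3 -c "
from fr import *
fr((.029,.022,-.999),20)"
```

```text
grip s 72.9 lat -1.1 z 263.5
crown s 72.1 lat -0.2 z 245.6
mid s 70.7 lat 1.2 z 218.6
feet s 69.1 lat 3.0 z 185.7
t 27.9 yaw err 0.16 up [ 0.057 -0.042  0.997] F [-0.4  0.3 -0.8] w 0.172 tcp [ 0.6518 -0.3127  0.2645]
```

View pics/s20.png

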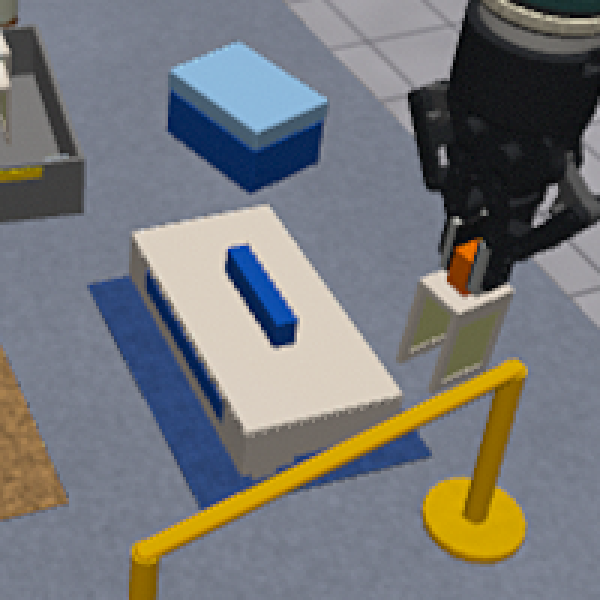

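View pics/t20.png

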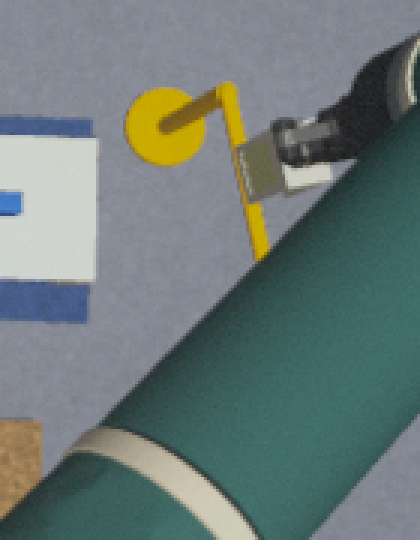

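>>> move_arm:
  deltas:
    - [[0,-0.001,-0.02,0],[0,0,-0.02,0],[0,0,-0.015,0],[0,0,0,0]]

```text
t: 28.4
ee_pos: [0.6526, -0.3113, 0.2084]
orientation: [[0.983, 0.183, -0.023], [0.183, -0.983, 0.028], [-0.018, -0.032, -0.999]]
ft_force: [0.1, -0.4, 0.3]
gripper_width: 0.171
```

```bash
python3 -c "
from fr import *
fr((.029,.022,-.999),21)"
```

```text
grip s 73.9 lat 0.1 z 207.4
crown s 73.1 lat 1.1 z 189.5
mid s 71.8 lat 2.5 z 162.5
feet s 70.3 lat 4.3 z 129.6
t 28.4 yaw err 0.3 up [ 0.056 -0.044  0.997] F [ 0.1 -0.4  0.3] w 0.171 tcp [ 0.6526 -0.3113  0.2084]
```

View pics/s21.png

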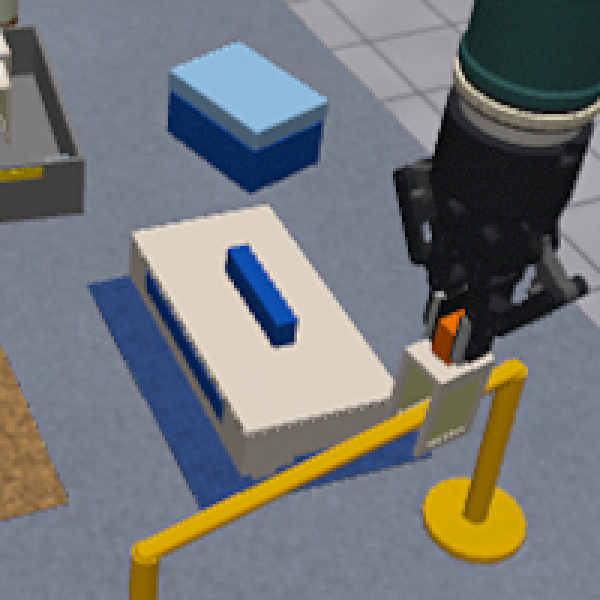

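Frame is astride the bar. Lower the rest (~33 mm).

>>> move_arm:
  deltas:
    - [[0,-0.001,-0.015,0],[0,0,-0.01,0],[0,0,-0.004,0],[0,0,0,0]]

```text
t: 28.9
ee_pos: [0.6544, -0.3138, 0.1817]
orientation: [[0.983, 0.184, -0.017], [0.184, -0.983, 0.025], [-0.012, -0.027, -1.0]]
ft_force: [-0.4, 0.4, -0.0]
gripper_width: 0.171
```

```bash
python3 -c "
from fr import *
fr((.029,.022,-.999))"
```

```text
grip s 75.3 lat -2.6 z 180.7
crown s 74.5 lat -1.7 z 162.8
mid s 73.4 lat -0.4 z 135.8
feet s 72.1 lat 1.2 z 102.9
t 28.9 yaw err 0.33 up [ 0.05  -0.041  0.998] F [-0.4  0.4 -0. ] w 0.171 tcp [ 0.6544 -0.3138  0.1817]
```

>>> move_arm:
  deltas:
    - [[0,0.002,-0.004,0],[0,0,-0.001,0],[0,0,0,0]]

```text
t: 29.2
ee_pos: [0.6546, -0.3118, 0.1767]
orientation: [[0.983, 0.184, -0.017], [0.184, -0.983, 0.024], [-0.012, -0.027, -1.0]]
ft_force: [-0.6, 0.4, -1.4]
gripper_width: 0.171
```

```bash
python3 -c "
from fr import *
fr((.029,.022,-.999))"
```

```text
grip s 75.8 lat -0.7 z 175.7
crown s 75.1 lat 0.2 z 157.8
mid s 74.0 lat 1.5 z 130.8
feet s 72.6 lat 3.1 z 97.9
t 29.2 yaw err 0.33 up [ 0.049 -0.04   0.998] F [-0.6  0.4 -1.4] w 0.171 tcp [ 0.6546 -0.3118  0.1767]
```

>>> move_arm:
  deltas:
    - [[0,0,-0.001,0],[0,0,0,0],[0,0,0,0]]
  jaw: 0.3

```text
t: 29.5
ee_pos: [0.655, -0.312, 0.1766]
orientation: [[0.983, 0.184, -0.015], [0.184, -0.983, 0.024], [-0.01, -0.026, -1.0]]
ft_force: [1.0, 0.4, -0.2]
gripper_width: 0.352
```

>>> move_arm:
  deltas:
    - [[0,0,0,0],[0,0,0,0],[0,0,0,0],[0,0,0,0]]
  jaw: -1

```text
t: 29.9
ee_pos: [0.6552, -0.3123, 0.1772]
orientation: [[0.983, 0.184, -0.014], [0.184, -0.983, 0.023], [-0.01, -0.025, -1.0]]
ft_force: [-0.2, 0.1, -0.2]
gripper_width: 0.993
```

```bash
python3 -c "
from fr import *
fr((.029,.022,-.999),22)"
```

```text
grip s 76.3 lat -1.3 z 176.2
crown s 75.6 lat -0.5 z 158.2
mid s 74.6 lat 0.8 z 131.3
feet s 73.3 lat 2.4 z 98.4
t 29.9 yaw err 0.34 up [ 0.047 -0.039  0.998] F [-0.2  0.1 -0.2] w 0.993 tcp [ 0.6552 -0.3123  0.1772]
```

View pics/s22.png

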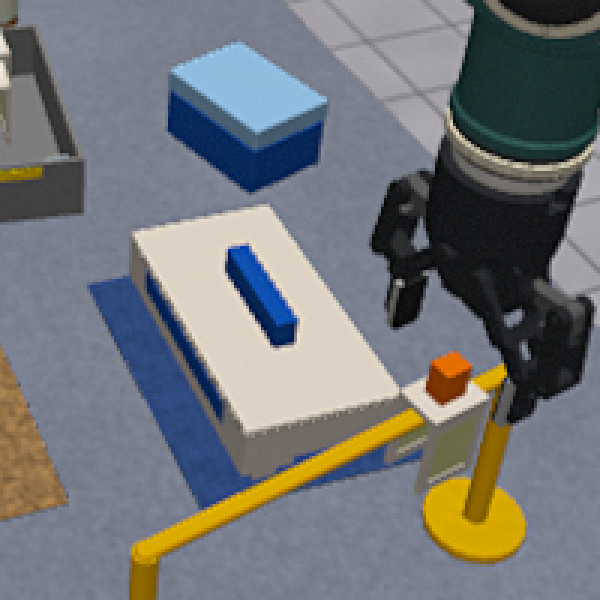

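>>> move_arm:
  deltas:
    - [[0,0,0.03,0],[0,0,0.04,0],[0,0.01,0.02,3],[-0.008,0.03,0.005,6],[-0.008,0.042,0.003,6],[-0.008,0.042,0.003,6],[-0.008,0.042,0.003,6],[-0.008,0.042,0.003,6]]

```text
t: 30.8
ee_pos: [0.6098, -0.1017, 0.285]
orientation: [[0.707, 0.707, -0.027], [0.707, -0.707, 0.006], [-0.015, -0.023, -1.0]]
ft_force: [1.1, 0.5, 0.5]
gripper_width: 0.996
```

>>> move_arm:
  deltas:
    - [[-0.008,0.042,0,6],[-0.008,0.042,0,6],[-0.008,0.042,0,6],[-0.008,0.042,0,6],[-0.008,0.042,0,6],[-0.008,0.042,0,5],[-0.008,0.042,0,3],[0,0,0,0]]

```text
t: 31.6
ee_pos: [0.5434, 0.2197, 0.2843]
orientation: [[0.052, 0.998, -0.027], [0.999, -0.052, -0.005], [-0.006, -0.026, -1.0]]
ft_force: [0.2, 0.5, -0.5]
gripper_width: 1.002
```

```bash
python3 - <<'E'
from h import *
a=eyes.grab_frame("side");cv2.imwrite("pics/s23.png",a[:,:,::-1])
b=eyes.grab_frame("top");cv2.imwrite("pics/t23.png",b[:,:,::-1])
s=robot.read_state();print(s["ee_pos"],s["orientation"])
E
```

```text
[0.54520799 0.21313451 0.28481543] [[ 0.06134736  0.99779062 -0.02550245]
 [ 0.99807695 -0.06155229 -0.00732897]
 [-0.00888251 -0.02500379 -0.99964789]]
```

View pics/s23.png

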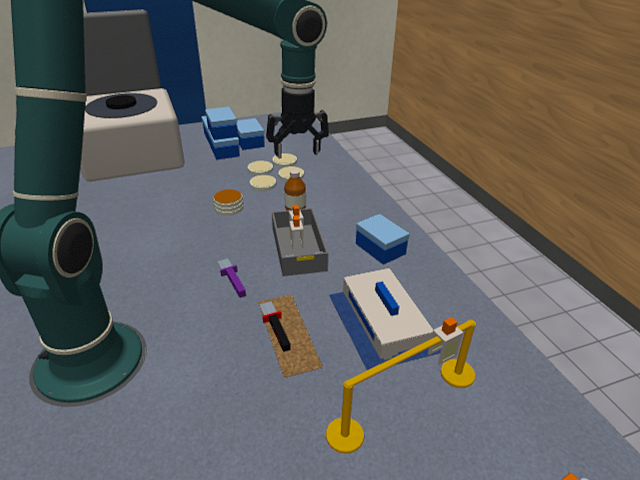

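View pics/t23.png

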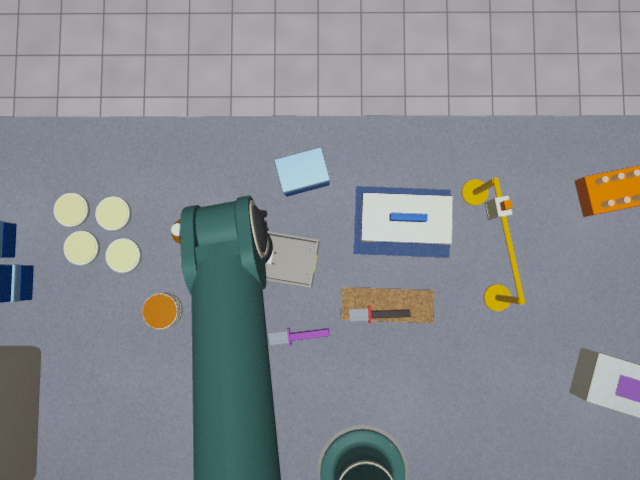

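>>> move_arm:
  deltas:
    - [[0.015,0.004,0,-0.6],[0.015,0.004,0,-0.6],[0.015,0.004,0,-0.6],[0.015,0.004,0,-0.6],[0.015,0.004,0,-0.6],[0.015,0.004,-0.005,-0.5],[0.015,0.004,-0.005,-0.5],[0.015,0.004,-0.005,-0.5]]

```text
t: 32.5
ee_pos: [0.6709, 0.23, 0.2716]
orientation: [[0.156, 0.987, -0.024], [0.988, -0.156, -0.008], [-0.012, -0.022, -1.0]]
ft_force: [-0.5, -0.5, 0.0]
gripper_width: 1.0
```

>>> move_arm:
  deltas:
    - [[-0.04,0,-0.01,0],[-0.045,0,-0.02,0],[-0.045,0,-0.03,0],[0,0,-0.03,0],[0,0,0,0]]

```text
t: 33.0
ee_pos: [0.5423, 0.2178, 0.177]
orientation: [[0.168, 0.986, -0.024], [0.986, -0.168, -0.019], [-0.023, -0.02, -1.0]]
ft_force: [1.2, 0.1, 0.3]
gripper_width: 1.0
```

>>> move_arm:
  deltas:
    - [[0.002,0.013,-0.02,0.8],[0.002,0.013,-0.02,0.8],[0,0.002,-0.015,0],[0,0,0,0]]

```text
t: 33.4
ee_pos: [0.5523, 0.2414, 0.1256]
orientation: [[0.147, 0.989, -0.016], [0.989, -0.147, -0.019], [-0.021, -0.013, -1.0]]
ft_force: [-0.5, -0.3, 0.7]
gripper_width: 0.998
```

```bash
python3 - <<'E'
from h import *
s=robot.read_state();print(s["ee_pos"],s["orientation"])
a=eyes.grab_frame("side");crop(a,250,170,350,270,"pics/s24.png",6,[proj("side",(.5465,.245,.096)),proj("side",(.5626,.297,.096))])
E
```

```text
[0.55227165 0.2414057  0.12557177] [[ 0.14664902  0.98905998 -0.01595051]
 [ 0.98896837 -0.14693754 -0.01873286]
 [-0.02087165 -0.01302739 -0.99969728]]
```

View pics/s24.png

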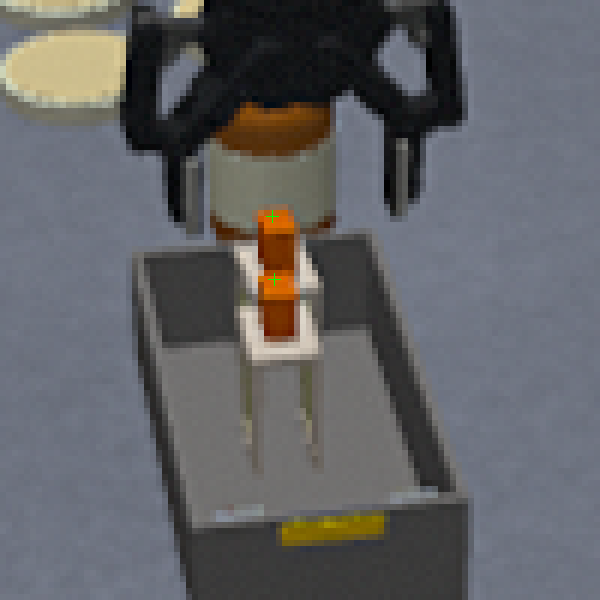

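>>> move_arm:
  deltas:
    - [[-0.004,0.002,-0.015,0.3],[-0.003,0.002,-0.015,0],[-0.001,0,-0.01,0],[0,0,0,0]]

```text
t: 33.85
ee_pos: [0.5464, 0.2438, 0.0863]
orientation: [[0.145, 0.989, -0.011], [0.989, -0.145, -0.017], [-0.018, -0.008, -1.0]]
ft_force: [-0.3, -0.2, -0.1]
gripper_width: 1.0
```

>>> move_arm:
  deltas:
    - [[0,0.001,-0.003,0],[0,0,0,0],[0,0,0,0],[0,0,0,0],[0,0,0,0],[0,0,0,0],[0,0,0,0],[0,0,0,0]]
  jaw: 1

```text
t: 34.65
ee_pos: [0.5473, 0.245, 0.0841]
orientation: [[0.145, 0.989, -0.009], [0.989, -0.145, -0.016], [-0.017, -0.006, -1.0]]
ft_force: [0.8, 0.2, -0.7]
gripper_width: 0.168
```

```bash
python3 - <<'E'
from h import *
s=robot.read_state();print(s["ee_pos"],s["orientation"])
E
```

```text
[0.54725855 0.24501893 0.08411914] [[ 0.14490429  0.98940709 -0.00873764]
 [ 0.9893001  -0.1450288  -0.01587329]
 [-0.01697235 -0.00634404 -0.99983583]]
```

>>> move_arm:
  deltas:
    - [[0,0,0.02,0],[0,0,0.03,0],[0,0,0.04,0],[0,0,0.045,0],[0,0,0.045,0],[0,0,0.01,0],[0,0,0,0]]

```text
t: 35.35
ee_pos: [0.5444, 0.2433, 0.279]
orientation: [[0.146, 0.989, -0.013], [0.989, -0.146, -0.019], [-0.02, -0.01, -1.0]]
ft_force: [-0.3, 1.2, -1.9]
gripper_width: 0.17
```

```bash
python3 - <<'E'
from h import *
s=robot.read_state();print(s["ee_pos"],s["orientation"],s["ft_force"],s["gripper_width"])
a=eyes.grab_frame("side");crop(a,230,100,350,250,"pics/s25.png",4)
E
```

```text
[0.54441526 0.24325932 0.27902425] [[ 0.14565328  0.98924561 -0.01335071]
 [ 0.98912612 -0.14588691 -0.01861534]
 [-0.02036284 -0.01049415 -0.99973758]] [-0.31734339  1.22355355 -1.93088377] 0.1700366963795987
```

View pics/s25.png

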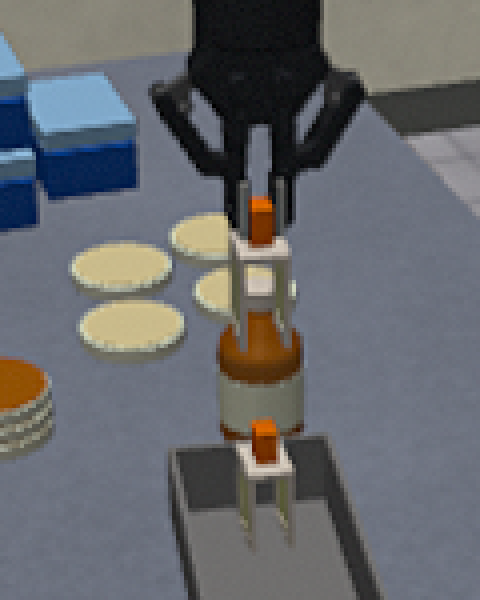

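>>> move_arm:
  deltas:
    - [[0.003,-0.03,0.003,-4],[0.003,-0.041,0.003,-6],[0.003,-0.041,0.003,-6],[0.003,-0.041,0.003,-6],[0.003,-0.041,0.003,-6],[0.003,-0.041,0.003,-6],[0.003,-0.041,0.003,-6],[0.003,-0.041,0.003,-6]]

```text
t: 36.2
ee_pos: [0.5582, -0.082, 0.2882]
orientation: [[0.828, 0.559, -0.046], [0.559, -0.829, -0.001], [-0.039, -0.025, -0.999]]
ft_force: [1.0, -0.1, -1.4]
gripper_width: 0.171
```

>>> move_arm:
  deltas:
    - [[0.003,-0.041,0.003,-6],[0.003,-0.041,0.003,-6],[0.003,-0.041,0.003,-6],[0.003,-0.041,0.003,-4],[0,-0.03,0,-3],[0,-0.02,0,-2],[0,0,0,0]]

```text
t: 36.9
ee_pos: [0.5578, -0.3156, 0.2873]
orientation: [[0.995, 0.074, -0.063], [0.075, -0.997, 0.023], [-0.061, -0.027, -0.998]]
ft_force: [-0.5, 0.3, -0.1]
gripper_width: 0.172
```

```bash
python3 -c "
from fr import *
fr((-.017,-.0063,-.9998))"
```

```text
grip s -20.1 lat 12.8 z 286.3
crown s -20.8 lat 13.2 z 268.3
mid s -21.9 lat 13.9 z 241.4
feet s -23.3 lat 14.8 z 208.4
t 36.9 yaw err -5.94 up [ 0.045 -0.018  0.999] F [-0.5  0.3 -0.1] w 0.172 tcp [ 0.5578 -0.3156  0.2873]
```

>>> move_arm:
  deltas:
    - [[0.007,-0.003,-0.003,2],[0.008,-0.003,-0.003,2],[0.006,-0.003,-0.003,2],[0,0,0,0]]

```text
t: 37.3
ee_pos: [0.5798, -0.3224, 0.2729]
orientation: [[0.98, 0.188, -0.071], [0.19, -0.982, 0.019], [-0.066, -0.032, -0.997]]
ft_force: [-0.3, 0.0, -0.9]
gripper_width: 0.171
```

```bash
python3 -c "
from fr import *
fr((-.017,-.0063,-.9998))"
```

```text
grip s 0.4 lat 2.2 z 271.9
crown s -0.5 lat 2.7 z 253.9
mid s -1.8 lat 3.4 z 226.9
feet s -3.4 lat 4.2 z 194.0
t 37.3 yaw err 0.7 up [ 0.053 -0.016  0.998] F [-0.3  0.  -0.9] w 0.171 tcp [ 0.5798 -0.3224  0.2729]
```

>>> move_arm:
  deltas:
    - [[0,-0.003,-0.02,-0.5],[0,0,-0.025,0],[0,0,-0.015,0],[0,0,0,0]]

```text
t: 37.7
ee_pos: [0.5826, -0.3209, 0.2103]
orientation: [[0.98, 0.187, -0.07], [0.189, -0.982, 0.021], [-0.064, -0.034, -0.997]]
ft_force: [-0.2, -0.0, -0.7]
gripper_width: 0.167
```

```bash
python3 -c "
from fr import *
fr((-.017,-.0063,-.9998),26)"
```

```text
grip s 3.4 lat 3.2 z 209.3
crown s 2.5 lat 3.7 z 191.3
mid s 1.2 lat 4.4 z 164.4
feet s -0.4 lat 5.3 z 131.4
t 37.7 yaw err 0.67 up [ 0.052 -0.018  0.998] F [-0.2 -0.  -0.7] w 0.167 tcp [ 0.5826 -0.3209  0.2103]
```

View pics/s26.png

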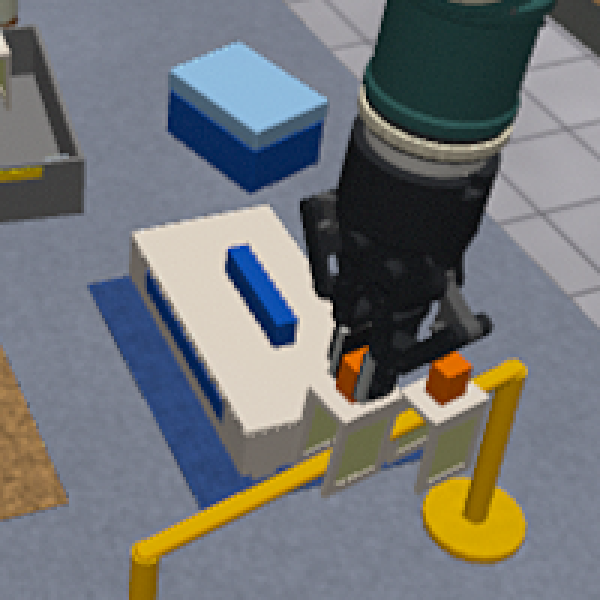

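>>> move_arm:
  deltas:
    - [[-0.002,-0.004,-0.012,-0.5],[0,-0.001,-0.01,0],[0,0,-0.005,0],[0,0,0,0]]

```text
t: 38.2
ee_pos: [0.5821, -0.3283, 0.1862]
orientation: [[0.982, 0.178, -0.063], [0.18, -0.984, 0.018], [-0.058, -0.029, -0.998]]
ft_force: [0.8, -0.8, -0.4]
gripper_width: 0.17
```

```bash
python3 -c "
from fr import *
fr((-.017,-.0063,-.9998))"
```

```text
grip s 1.6 lat -4.0 z 185.2
crown s 0.8 lat -3.6 z 167.2
mid s -0.3 lat -3.0 z 140.2
feet s -1.7 lat -2.2 z 107.2
t 38.2 yaw err 0.11 up [ 0.045 -0.015  0.999] F [ 0.8 -0.8 -0.4] w 0.17 tcp [ 0.5821 -0.3283  0.1862]
```

>>> move_arm:
  deltas:
    - [[0,0.003,-0.006,0],[0,0,-0.003,0],[0,0,-0.001,0],[0,0,0,0]]

```text
t: 38.6
ee_pos: [0.5823, -0.3251, 0.1757]
orientation: [[0.982, 0.178, -0.062], [0.18, -0.984, 0.018], [-0.058, -0.029, -0.998]]
ft_force: [0.5, -0.3, -0.6]
gripper_width: 0.174
```

```bash
python3 -c "
from fr import *
fr((-.017,-.0063,-.9998))"
```

```text
grip s 2.4 lat -1.0 z 174.7
crown s 1.6 lat -0.6 z 156.7
mid s 0.5 lat 0.1 z 129.7
feet s -0.8 lat 0.8 z 96.7
t 38.6 yaw err 0.11 up [ 0.044 -0.015  0.999] F [ 0.5 -0.3 -0.6] w 0.174 tcp [ 0.5823 -0.3251  0.1757]
```

>>> move_arm:
  deltas:
    - [[0,0,0,0],[0,0,0,0],[0,0,0,0]]
  jaw: 0.3

```text
t: 38.9
ee_pos: [0.5827, -0.3254, 0.1764]
orientation: [[0.982, 0.179, -0.061], [0.18, -0.984, 0.017], [-0.057, -0.028, -0.998]]
ft_force: [0.4, 0.4, -0.7]
gripper_width: 0.351
```

>>> move_arm:
  deltas:
    - [[0,0,0,0],[0,0,0,0],[0,0,0,0],[0,0,0,0],[0,0,0.03,0],[0,0,0.04,0],[0,0,0.02,0]]
  jaw: -1

```text
t: 39.6
ee_pos: [0.5809, -0.3241, 0.2656]
orientation: [[0.982, 0.178, -0.068], [0.18, -0.984, 0.02], [-0.063, -0.032, -0.997]]
ft_force: [1.5, 0.1, 0.0]
gripper_width: 0.998
```

```bash
python3 -c "
from fr import *
fr((-.017,-.0063,-.9998),27)"
```

```text
grip s 1.2 lat 0.4 z 264.6
crown s 0.3 lat 0.8 z 246.6
mid s -0.9 lat 1.5 z 219.6
feet s -2.4 lat 2.4 z 186.7
t 39.6 yaw err 0.1 up [ 0.05  -0.017  0.999] F [1.5 0.1 0. ] w 0.998 tcp [ 0.5809 -0.3241  0.2656]
```

View pics/s27.png

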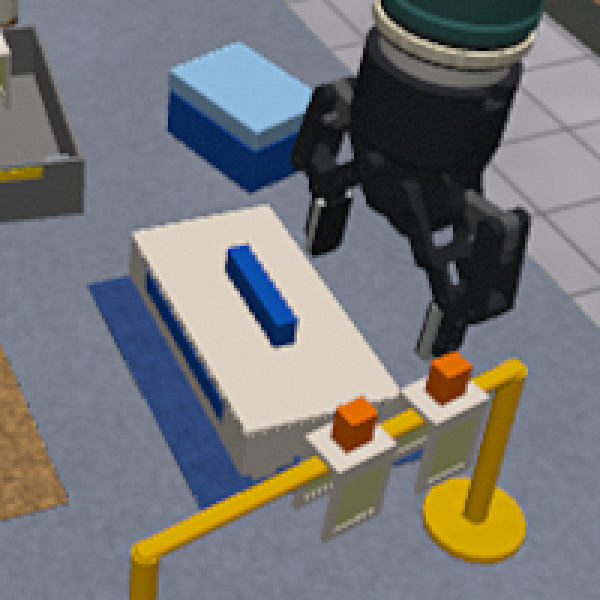

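>>> move_arm:
  deltas:
    - [[-0.01,0.03,0.01,5],[-0.03,0.035,0.003,5],[-0.035,0.035,0.003,5],[-0.035,0.035,0,5],[-0.035,0.035,0,5],[-0.01,0.03,0,5],[0,0.01,0,5],[0,0,0,5]]

```text
t: 40.5
ee_pos: [0.4169, -0.1064, 0.2711]
orientation: [[0.609, 0.79, -0.074], [0.79, -0.612, -0.031], [-0.069, -0.04, -0.997]]
ft_force: [-1.4, -0.1, -0.0]
gripper_width: 1.001
```

>>> move_arm:
  deltas:
    - [[0,0.01,0,5],[0,0.01,0,5],[0,0.01,0,5],[0,0.01,0,5],[0,0,0,0],[0,0,0,0]]

```text
t: 41.1
ee_pos: [0.413, -0.0619, 0.267]
orientation: [[0.283, 0.957, -0.064], [0.957, -0.286, -0.054], [-0.07, -0.046, -0.997]]
ft_force: [0.2, -0.0, -0.2]
gripper_width: 1.004
```

```bash
python3 - <<'E'
from h import *
crop("pics/t23.png",335,280,440,330,"pics/t23z.png",7)
crop("pics/s23.png",250,290,330,380,"pics/s23z.png",6)
E
```

```text
(no output)
```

View pics/t23z.png

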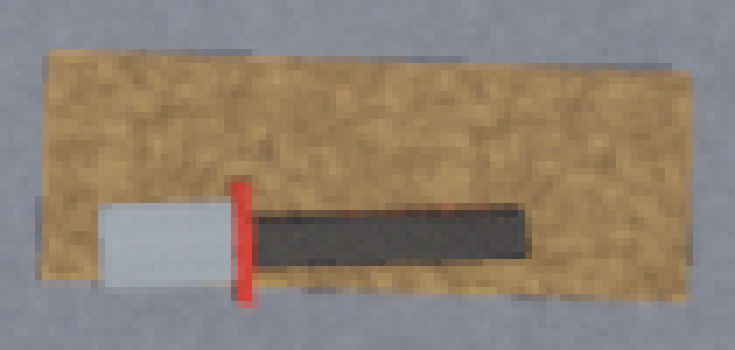

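View pics/s23z.png

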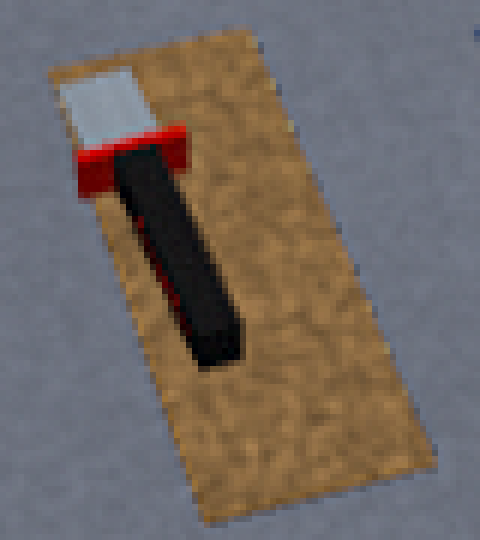

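```bash
python3 - <<'E'
from h import *
f=lambda x,y:(335+(x-3)/7,280+(y-3)/7)
t=at("top",f(102,246),.012);e=at("top",f(528,232),.026)
u=(t-e)[:2];L=np.linalg.norm(u);u/=L
print(t,e,L,np.degrees(np.arctan2(u[1],u[0])),"grip",t[:2]-u*.082, "centre",t[:2]-u*.0775)
r=np.array([at("top",f(*q),.004) for q in((48,50),(692,72),(688,300),(40,278))]);print(r.mean(0))
s=robot.read_state();print(s["ee_pos"],s["joint_pos"],s["orientation"][2])
E
```

```text
[0.39725788 0.03216932 0.012     ] [ 0.40368984 -0.1214983   0.026     ] 0.1538021699585811 92.39679042939056 grip [ 0.4006871  -0.04975894] centre [ 0.40049891 -0.04526288]
[ 0.42271947 -0.06617452  0.004     ]
[ 0.41298421 -0.06191149  0.26696654] [-0.96698547  0.04710367  1.05404996  2.11849613  0.02073745  1.05881952
 -0.21173459] [-0.06954736 -0.04583635 -0.99652506]
```

>>> move_arm:
  deltas:
    - [[0,-0.005,-0.02,6],[0,-0.005,-0.03,6],[0,-0.005,-0.04,5],[0,-0.005,-0.04,2],[0,0,-0.03,0],[0,0,0,0]]

```text
t: 41.7
ee_pos: [0.4133, -0.086, 0.1011]
orientation: [[-0.045, 0.998, -0.04], [0.997, 0.042, -0.071], [-0.069, -0.043, -0.997]]
ft_force: [-0.5, 0.0, 0.2]
gripper_width: 1.002
```

```bash
python3 - <<'E'
from h import *
a=eyes.grab_frame("side");crop(a,230,270,350,390,"pics/s28.png",5)
s=robot.read_state();print(s["ee_pos"],s["joint_pos"],s["orientation"])
E
```

```text
[ 0.41443696 -0.08636708  0.1026785 ] [-0.6242658   0.42162603  0.83716838  2.26561211 -0.3913586   0.64771806
  0.5353113 ] [[-0.04455464  0.99829323 -0.03775606]
 [ 0.99658965  0.04178752 -0.07115391]
 [-0.06945474 -0.04079754 -0.99675052]]
```

View pics/s28.png

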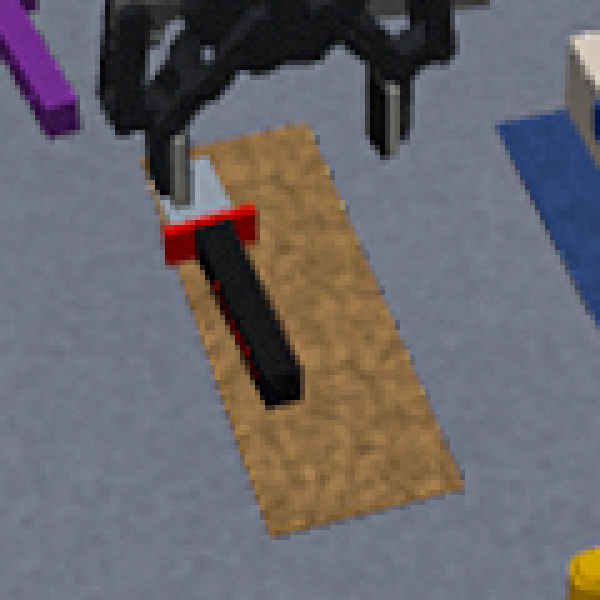

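>>> move_arm:
  deltas:
    - [[-0.004,0.002,-0.02,0],[-0.003,0,-0.02,0],[0,0,-0.01,0],[0,0,0,0],[0,0,0,0],[0,0,0,0]]

```text
t: 42.35
ee_pos: [0.4149, -0.0861, 0.059]
orientation: [[-0.039, 0.999, -0.023], [0.997, 0.037, -0.071], [-0.07, -0.025, -0.997]]
ft_force: [1.2, 0.4, -0.5]
gripper_width: 0.993
```

```bash
python3 - <<'E'
from h import *
s=robot.read_state();print(s["ee_pos"],s["joint_pos"],s["orientation"])
E
```

```text
[ 0.41485393 -0.08610178  0.05899043] [-0.52879825  0.50185155  0.72579377  2.2884247  -0.5102788   0.53493379
  0.62289291] [[-0.03871613  0.99899398 -0.02262948]
 [ 0.99679744  0.0370254  -0.07088012]
 [-0.06997095 -0.02530122 -0.99722812]]
```

>>> move_arm:
  deltas:
    - [[-0.008,0.002,-0.01,0],[-0.007,0.002,-0.015,0],[-0.004,0.002,-0.01,0],[-0.002,0,-0.004,0],[0,0,0,0]]

```text
t: 42.85
ee_pos: [0.3983, -0.0795, 0.0231]
orientation: [[-0.039, 0.999, -0.012], [0.997, 0.038, -0.07], [-0.069, -0.014, -0.997]]
ft_force: [-0.3, 0.1, -0.4]
gripper_width: 1.001
```

```bash
python3 - <<'E'
from h import *
s=robot.read_state();print(s["ee_pos"],s["joint_pos"],s["orientation"],s["ft_force"])
a=eyes.grab_frame("side");crop(a,230,270,350,390,"pics/s29.png",5)
E
```

```text
[ 0.3982733  -0.07953345  0.02313854] [-0.45378976  0.54629374  0.61347072  2.3371502  -0.60686944  0.41674174
  0.69386836] [[-0.03928776  0.9991593  -0.0117117 ]
 [ 0.99681042  0.0383752  -0.06997376]
 [-0.0694655  -0.01442346 -0.99748008]] [-0.2860871   0.07787145 -0.35549969]
```

View pics/s29.png

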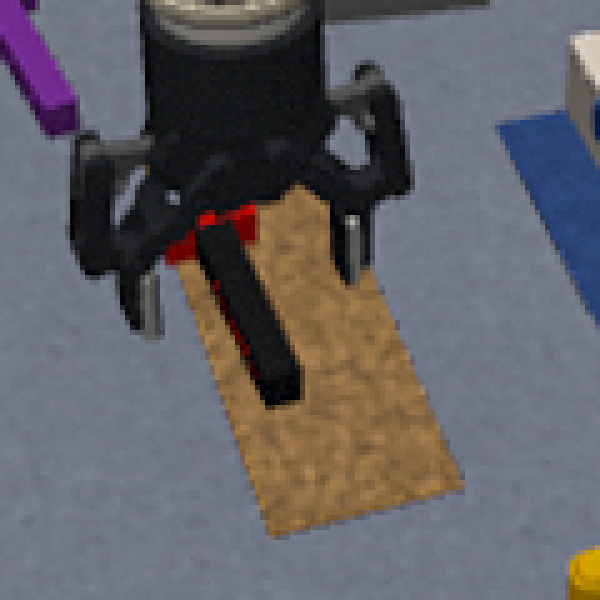

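>>> move_arm:
  deltas:
    - [[0.003,0,-0.005,-0.2],[0,0,-0.001,0],[0,0,0,0],[0,0,0,0]]

```text
t: 43.3
ee_pos: [0.4041, -0.0799, 0.0182]
orientation: [[-0.035, 0.999, -0.008], [0.997, 0.035, -0.07], [-0.07, -0.01, -0.997]]
ft_force: [-0.0, -0.1, -0.5]
gripper_width: 0.996
```

>>> move_arm:
  deltas:
    - [[0,0,0,0],[0,0,0,0],[0,0,0,0],[0,0,0,0],[0,0,0,0],[0,0,0,0],[0,0,0,0]]
  jaw: 1
  grip_force: 80

```text
t: 44.0
ee_pos: [0.4038, -0.0798, 0.0187]
orientation: [[-0.036, 0.999, -0.008], [0.997, 0.035, -0.07], [-0.069, -0.01, -0.998]]
ft_force: [0.1, -0.3, -1.3]
gripper_width: 0.186
```

```bash
python3 - <<'E'
from h import *
s=robot.read_state();print(s["ee_pos"],s["joint_pos"],s["orientation"],s["ft_force"],s["gripper_width"])
E
```

```text
[ 0.40382314 -0.07980585  0.01873329] [-0.44046552  0.55914343  0.59873043  2.32709896 -0.62024651  0.40961036
  0.70015717] [[-0.0359272   0.99932245 -0.00799284]
 [ 0.99695581  0.03528602 -0.06952708]
 [-0.06919794 -0.01046642 -0.99754804]] [ 0.05177345 -0.28348305 -1.30722264] 0.18578617509056708
```

>>> move_arm:
  deltas:
    - [[0,0,0.008,0],[0.006,-0.006,0.006,-1.5],[0.007,-0.008,0,-1.5],[0.006,-0.007,0,-1.2],[0,0,0,0]]

```text
t: 44.5
ee_pos: [0.4254, -0.1031, 0.0344]
orientation: [[0.044, 0.999, -0.012], [0.997, -0.044, -0.07], [-0.07, -0.009, -0.998]]
ft_force: [-0.5, -0.4, -1.1]
gripper_width: 0.187
```

```bash
python3 - <<'E'
from h import *
s=robot.read_state();print(s["ee_pos"],s["joint_pos"],s["orientation"],s["ft_force"],s["gripper_width"])
a=eyes.grab_frame("side");crop(a,230,270,350,390,"pics/s30.png",5)
E
```

```text
[ 0.42535587 -0.10308927  0.03440793] [-0.4395811   0.56401738  0.6685104   2.26930546 -0.59854464  0.48749459
  0.64750119] [[ 0.04375746  0.99897334 -0.01172852]
 [ 0.99658238 -0.04447003 -0.06961306]
 [-0.07006316 -0.00864234 -0.99750512]] [-0.50744474 -0.37106808 -1.0825845 ] 0.18715732922384823
```

View pics/s30.png

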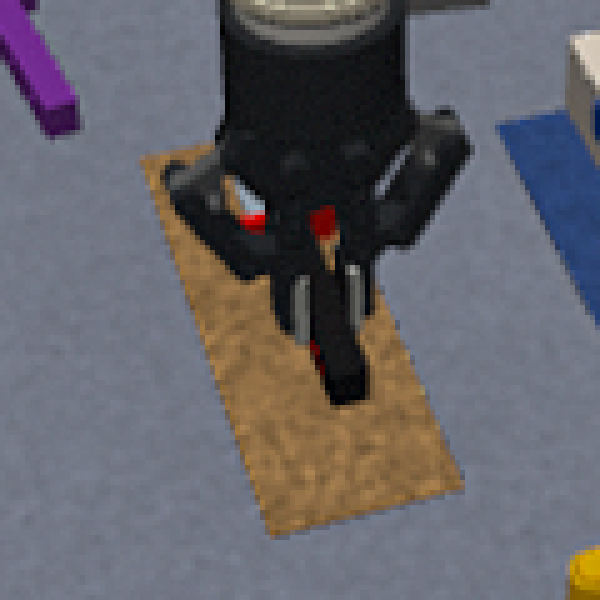

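>>> move_arm:
  deltas:
    - [[-0.002,0.001,-0.008,0],[-0.002,0.001,-0.006,0],[0,0,-0.002,0],[0,0,0,0]]

```text
t: 44.95
ee_pos: [0.4201, -0.1003, 0.0187]
orientation: [[0.044, 0.999, -0.012], [0.997, -0.045, -0.065], [-0.066, -0.009, -0.998]]
ft_force: [0.2, -0.9, -0.4]
gripper_width: 0.187
```

>>> move_arm:
  deltas:
    - [[0.003,0,0.0005,0],[0,0,0,0]]

```text
t: 45.15
ee_pos: [0.4225, -0.0999, 0.0187]
orientation: [[0.044, 0.999, -0.013], [0.997, -0.045, -0.064], [-0.065, -0.01, -0.998]]
ft_force: [0.9, -0.5, 0.8]
gripper_width: 0.189
```

>>> move_arm:
  deltas:
    - [[0,0,0,0],[0,0,0,0],[0,0,0,0],[0,0,0,0],[0,0,0,0],[0,0,0,0]]
  jaw: -1

```text
t: 45.75
ee_pos: [0.4214, -0.0993, 0.0176]
orientation: [[0.043, 0.999, -0.016], [0.997, -0.044, -0.064], [-0.065, -0.013, -0.998]]
ft_force: [-0.1, 0.2, -0.0]
gripper_width: 1.002
```

```bash
python3 - <<'E'
from h import *
s=robot.read_state();print(s["ee_pos"],s["joint_pos"],s["orientation"],s["ft_force"],s["gripper_width"])
a=eyes.grab_frame("side");crop(a,230,270,350,390,"pics/s31.png",5)
E
```

```text
[ 0.42139038 -0.09932758  0.01757682] [-0.40513181  0.59098792  0.6191577   2.27629762 -0.63736304  0.45280805
  0.67542133] [[ 0.04289177  0.99895646 -0.01569377]
 [ 0.99696435 -0.04381734 -0.06435936]
 [-0.06497986 -0.01288565 -0.99780338]] [-0.10218258  0.19737087 -0.00888427] 1.002197944250529
```

View pics/s31.png

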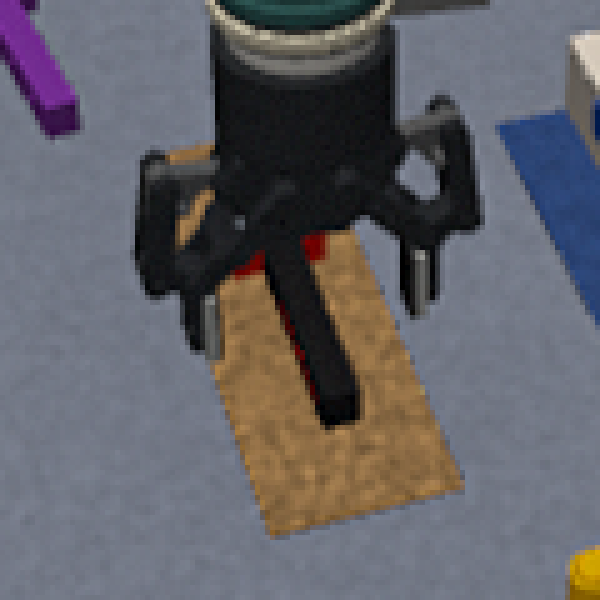

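>>> move_arm:
  deltas:
    - [[0,0,0.03,0],[0,0,0.05,0],[0.005,0.01,0.05,0],[0.01,0.03,0.04,0],[0.015,0.04,0.01,-0.5],[0.015,0.04,0,-0.5],[0.015,0.04,0,-0.5],[0.015,0.04,0,-0.5]]

```text
t: 46.6
ee_pos: [0.4943, 0.1021, 0.2046]
orientation: [[0.094, 0.995, -0.021], [0.994, -0.095, -0.056], [-0.058, -0.015, -0.998]]
ft_force: [0.8, -1.3, 0.7]
gripper_width: 0.999
```

>>> move_arm:
  deltas:
    - [[0.015,0.04,0,-0.5],[0.015,0.04,0,0],[0.015,0.04,0,0],[0.015,0.035,0,0],[0.01,0.02,0,0],[0.0,0.01,0,0],[0,0,0,0]]

```text
t: 47.3
ee_pos: [0.5644, 0.3029, 0.2022]
orientation: [[0.092, 0.996, -0.022], [0.994, -0.093, -0.055], [-0.057, -0.017, -0.998]]
ft_force: [-0.1, -0.0, -0.1]
gripper_width: 0.999
```

```bash
python3 - <<'E'
from h import *
s=robot.read_state();print(s["ee_pos"],s["joint_pos"],s["orientation"],s["ft_force"],s["gripper_width"])
b=eyes.grab_frame("top");crop(b,335,170,475,330,"pics/t32.png",3)
E
```

```text
[0.56443834 0.3029262  0.20218722] [-1.14292909  0.6372345   0.85598192  1.66597255 -0.47439011  1.11745556
 -0.24737968] [[ 0.09166267  0.99554184 -0.02223527]
 [ 0.99415345 -0.09276889 -0.05525252]
 [-0.05706894 -0.01704068 -0.9982248 ]] [-0.09141341 -0.03031589 -0.10890454] 0.9994068019839848
```

View pics/t32.png

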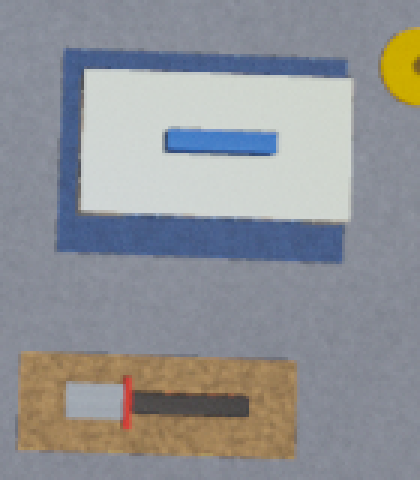

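>>> move_arm:
  deltas:
    - [[-0.002,-0.003,-0.03,0],[0,-0.003,-0.03,0],[0,0,-0.02,0],[0,0,0,0]]

```text
t: 47.75
ee_pos: [0.5617, 0.2881, 0.1226]
orientation: [[0.101, 0.995, -0.022], [0.993, -0.103, -0.055], [-0.057, -0.016, -0.998]]
ft_force: [-0.2, -0.7, 0.1]
gripper_width: 1.0
```

```bash
python3 - <<'E'
from h import *
s=robot.read_state();print(s["ee_pos"],s["orientation"][2])
a=eyes.grab_frame("side");crop(a,250,150,350,250,"pics/s33.png",6,[proj("side",(.5626,.297,.096))])
E
```

```text
[0.56165099 0.28810749 0.12262015] [-0.05699784 -0.01583926 -0.99824865]
```

View pics/s33.png

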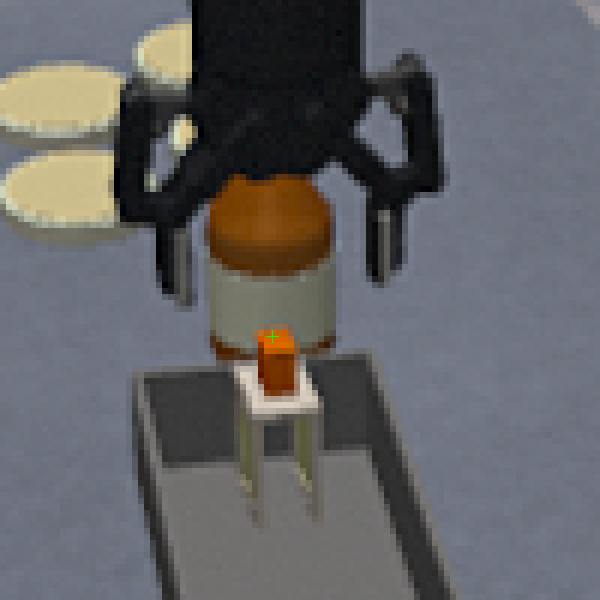

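>>> move_arm:
  deltas:
    - [[0,0.005,-0.012,0.3],[0.001,0.005,-0.014,0.2],[0,0.001,-0.01,0],[0,0,0,0]]

```text
t: 48.2
ee_pos: [0.5655, 0.2995, 0.0892]
orientation: [[0.094, 0.995, -0.015], [0.994, -0.095, -0.051], [-0.052, -0.01, -0.999]]
ft_force: [1.3, -1.0, -0.1]
gripper_width: 1.001
```

>>> move_arm:
  deltas:
    - [[-0.003,-0.002,-0.005,0],[0,0,0,0]]

```text
t: 48.4
ee_pos: [0.5623, 0.2974, 0.0837]
orientation: [[0.094, 0.995, -0.015], [0.994, -0.095, -0.051], [-0.053, -0.01, -0.999]]
ft_force: [-0.2, 0.0, -0.1]
gripper_width: 1.003
```

>>> move_arm:
  deltas:
    - [[0,0,0,0],[0,0,0,0],[0,0,0,0],[0,0,0,0],[0,0,0,0],[0,0,0,0],[0,0,0,0]]
  jaw: 1
  grip_force: 60

```text
t: 49.1
ee_pos: [0.5631, 0.2976, 0.0853]
orientation: [[0.094, 0.995, -0.013], [0.994, -0.095, -0.05], [-0.051, -0.008, -0.999]]
ft_force: [-0.3, -0.2, -0.2]
gripper_width: 0.169
```

```bash
python3 - <<'E'
from h import *
s=robot.read_state();print(s["ee_pos"],s["orientation"],s["joint_pos"],s["gripper_width"])
E
```

```text
[0.56313955 0.29759164 0.08525056] [[ 0.09432477  0.99545995 -0.01274089]
 [ 0.99423073 -0.09484938 -0.05008844]
 [-0.0510695  -0.0079428  -0.99866352]] [-1.0782858   0.76365339  0.75765845  1.74877991 -0.58982349  0.9145305
 -0.16837275] 0.16917059597836465
```

>>> move_arm:
  deltas:
    - [[0,0,0.02,0],[0,0,0.03,0],[0,0,0.04,0],[0,0,0.045,0],[0,0,0.045,0],[0,0,0.01,0],[0,0,0,0]]

```text
t: 49.8
ee_pos: [0.5601, 0.2957, 0.2792]
orientation: [[0.095, 0.995, -0.018], [0.994, -0.096, -0.054], [-0.055, -0.013, -0.998]]
ft_force: [0.2, -0.6, -0.8]
gripper_width: 0.17
```

```bash
python3 - <<'E'
from h import *
s=robot.read_state();print(s["ee_pos"],s["orientation"],s["ft_force"],s["gripper_width"])
a=eyes.grab_frame("side");crop(a,230,90,350,240,"pics/s34.png",4)
E
```

```text
[0.56008594 0.29574326 0.27918018] [[ 0.09482847  0.99532936 -0.01808366]
 [ 0.99395408 -0.09567608 -0.05386439]
 [-0.05534298 -0.01286645 -0.9983845 ]] [ 0.17166437 -0.60041707 -0.846422  ] 0.1703434274355265
```

View pics/s34.png

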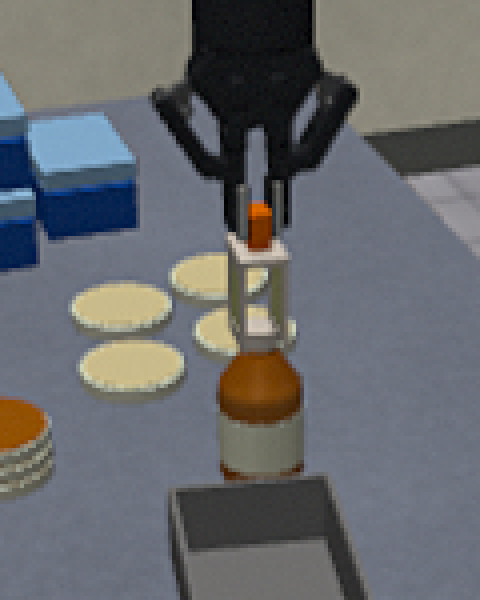

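>>> move_arm:
  deltas:
    - [[0,-0.03,0.003,-4],[-0.003,-0.041,0.003,-5],[-0.003,-0.041,0.003,-5],[-0.003,-0.041,0.003,-5],[-0.003,-0.041,0.003,-5],[-0.003,-0.041,0.003,-5],[-0.003,-0.041,0.003,-5],[-0.003,-0.041,0.003,-5]]

```text
t: 50.65
ee_pos: [0.5283, -0.0229, 0.2869]
orientation: [[0.705, 0.705, -0.071], [0.705, -0.708, -0.031], [-0.072, -0.028, -0.997]]
ft_force: [1.6, -0.6, -1.0]
gripper_width: 0.174
```

>>> move_arm:
  deltas:
    - [[-0.002,-0.041,0.003,-5],[-0.002,-0.041,0.003,-5],[-0.002,-0.041,0.003,-5],[-0.002,-0.041,0.003,-5],[-0.002,-0.035,0,-5],[-0.002,-0.03,0,-4],[0,-0.02,0,0],[0,0,0,0]]

```text
t: 51.45
ee_pos: [0.5057, -0.2844, 0.2851]
orientation: [[0.966, 0.24, -0.099], [0.243, -0.97, 0.012], [-0.093, -0.036, -0.995]]
ft_force: [-0.1, 0.4, -1.5]
gripper_width: 0.174
```

```bash
python3 -c "
from fr import *
fr((-.051,-.008,-.9987),tg=.0853)
s=robot.read_state();print(s['joint_pos'],s['orientation'])"
```

```text
grip s -65.9 lat 52.8 z 282.8
crown s -66.6 lat 53.3 z 264.8
mid s -67.8 lat 54.0 z 237.8
feet s -69.3 lat 54.8 z 204.9
t 51.45 yaw err 3.85 up [ 0.048 -0.017  0.999] F [-0.1  0.4 -1.5] w 0.174 tcp [ 0.5057 -0.2844  0.2851]
[-0.38192534  0.5975445   1.20454135  1.71380406 -0.51030827  1.31555171
 -0.38549696] [[ 0.96559285  0.24049436 -0.09895919]
 [ 0.2428473  -0.96998679  0.01228044]
 [-0.09303573 -0.03588988 -0.99501571]]
```

>>> move_arm:
  deltas:
    - [[0,-0.015,-0.003,-1.5],[0,-0.015,-0.003,-1.5],[0,-0.015,-0.003,-0.7],[0,-0.009,0,0],[0,0,0,0]]

```text
t: 51.95
ee_pos: [0.5049, -0.3336, 0.2676]
orientation: [[0.978, 0.178, -0.109], [0.182, -0.983, 0.027], [-0.102, -0.046, -0.994]]
ft_force: [-1.1, 0.1, -0.6]
gripper_width: 0.171
```

```bash
python3 -c "
from fr import *
fr((-.051,-.008,-.9987),35,tg=.0853)
s=robot.read_state();print(s['joint_pos'])"
```

```text
grip s -75.4 lat 4.6 z 265.3
crown s -76.4 lat 5.3 z 247.4
mid s -77.7 lat 6.3 z 220.4
feet s -79.4 lat 7.5 z 187.5
t 51.95 yaw err 0.27 up [ 0.057 -0.028  0.998] F [-1.1  0.1 -0.6] w 0.171 tcp [ 0.5049 -0.3336  0.2676]
[-0.24924591  0.66364213  1.16514178  1.65965256 -0.55537547  1.3321477
 -0.36060254]
```

View pics/s35.png

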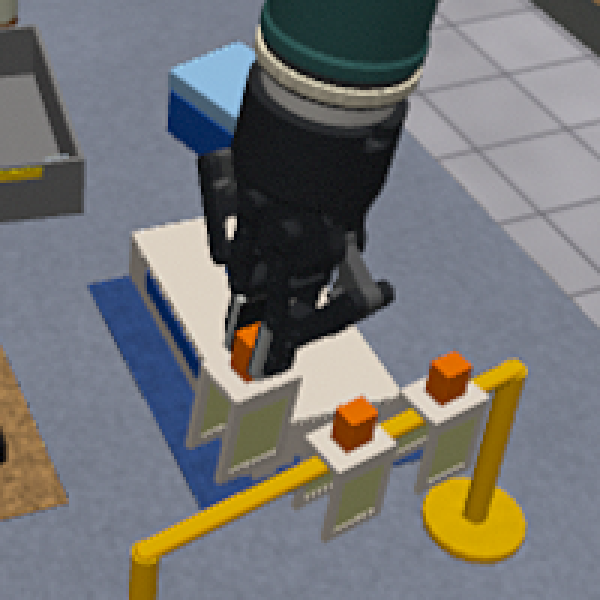

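>>> move_arm:
  deltas:
    - [[0.001,-0.007,0,0],[0,0,-0.01,0],[0,0,-0.015,0],[0,0,0,0]]

```text
t: 52.45
ee_pos: [0.5078, -0.337, 0.2406]
orientation: [[0.977, 0.184, -0.108], [0.188, -0.982, 0.029], [-0.1, -0.048, -0.994]]
ft_force: [0.1, 0.0, 0.1]
gripper_width: 0.176
```

```bash
python3 -c "
from fr import *
fr((-.051,-.008,-.9987),36,tg=.0853)"
```

```text
grip s -73.2 lat 0.7 z 238.3
crown s -74.1 lat 1.4 z 220.3
mid s -75.4 lat 2.5 z 193.4
feet s -77.1 lat 3.8 z 160.4
t 52.45 yaw err 0.61 up [ 0.056 -0.03   0.998] F [0.1 0.  0.1] w 0.176 tcp [ 0.5078 -0.337   0.2406]
```

View pics/s36.png

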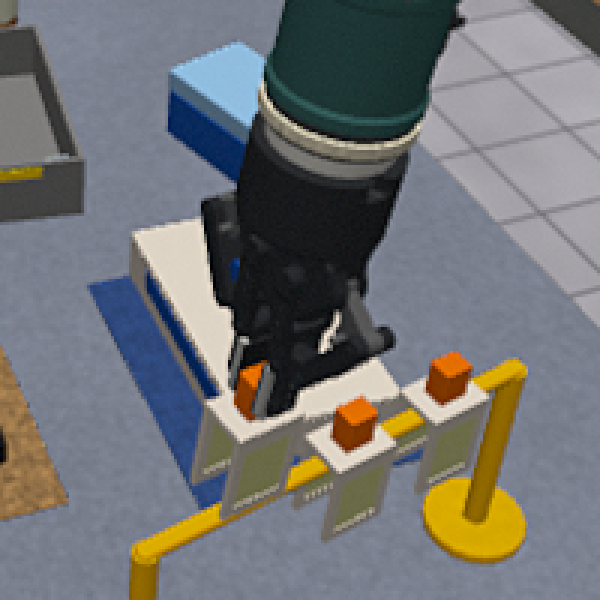

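>>> move_arm:
  deltas:
    - [[-0.001,-0.003,-0.012,-0.4],[-0.001,0,-0.012,0],[0,0,-0.008,0],[0,0,0,0]]

```text
t: 52.95
ee_pos: [0.506, -0.3412, 0.2078]
orientation: [[0.979, 0.176, -0.105], [0.18, -0.983, 0.028], [-0.099, -0.046, -0.994]]
ft_force: [-1.0, 0.5, -0.8]
gripper_width: 0.172
```

```bash
python3 -c "
from fr import *
fr((-.051,-.008,-.9987),tg=.0853)"
```

```text
grip s -75.7 lat -3.1 z 205.5
crown s -76.6 lat -2.4 z 187.5
mid s -77.9 lat -1.4 z 160.6
feet s -79.4 lat -0.2 z 127.6
t 52.95 yaw err 0.15 up [ 0.054 -0.029  0.998] F [-1.   0.5 -0.8] w 0.172 tcp [ 0.506  -0.3412  0.2078]
```

Astride; lower 30 mm with +2 mm lateral correction.

>>> move_arm:
  deltas:
    - [[0,0.002,-0.012,0],[0,0,-0.01,0],[0,0,-0.006,0],[0,0,0,0]]

```text
t: 53.35
ee_pos: [0.506, -0.3389, 0.177]
orientation: [[0.979, 0.176, -0.106], [0.18, -0.983, 0.028], [-0.099, -0.046, -0.994]]
ft_force: [-0.4, -0.2, -0.4]
gripper_width: 0.172
```

```bash
python3 -c "
from fr import *
fr((-.051,-.008,-.9987),tg=.0853)"
```

```text
grip s -75.3 lat -0.9 z 174.7
crown s -76.2 lat -0.2 z 156.7
mid s -77.5 lat 0.8 z 129.8
feet s -79.1 lat 2.1 z 96.9
t 53.35 yaw err 0.15 up [ 0.054 -0.029  0.998] F [-0.4 -0.2 -0.4] w 0.172 tcp [ 0.506  -0.3389  0.177 ]
```

>>> move_arm:
  deltas:
    - [[0,0,0,0],[0,0,0,0],[0,0,0,0]]
  jaw: 0.3

```text
t: 53.65
ee_pos: [0.5063, -0.3395, 0.1777]
orientation: [[0.979, 0.176, -0.105], [0.18, -0.983, 0.027], [-0.098, -0.045, -0.994]]
ft_force: [0.2, -0.2, -0.4]
gripper_width: 0.354
```

>>> move_arm:
  deltas:
    - [[0,0,0,0],[0,0,0,0],[0,0,0,0],[0,0,0,0],[0,0,0.03,0],[0,0,0.04,0],[0,0,0.03,0]]
  jaw: -1

```text
t: 54.35
ee_pos: [0.5046, -0.3376, 0.2771]
orientation: [[0.978, 0.175, -0.112], [0.18, -0.983, 0.03], [-0.104, -0.05, -0.993]]
ft_force: [0.0, -0.8, -0.4]
gripper_width: 1.008
```

>>> move_arm:
  deltas:
    - [[0,0.03,0.02,3],[0,0.04,0,3],[0,0.04,0,3],[0,0.04,0,3],[0,0.04,0,3],[0,0.04,0,3],[0,0.04,0,3],[0,0.04,0,3]]

```text
t: 55.15
ee_pos: [0.5017, -0.0263, 0.3041]
orientation: [[0.821, 0.562, -0.102], [0.563, -0.826, -0.021], [-0.096, -0.041, -0.995]]
ft_force: [1.4, -0.3, -0.1]
gripper_width: 0.999
```

>>> move_arm:
  deltas:
    - [[0,0.04,0,3],[0,0.04,0,3],[0,0.04,0,3],[0,0.04,0,0],[0,0.03,0,0],[0,0.02,0,0],[0,0,0,0]]

```text
t: 55.85
ee_pos: [0.4992, 0.1996, 0.3044]
orientation: [[0.709, 0.698, -0.096], [0.699, -0.714, -0.034], [-0.092, -0.043, -0.995]]
ft_force: [-0.8, 0.5, 0.5]
gripper_width: 0.998
```

```bash
python3 - <<'E'
from h import *
s=robot.read_state();print(s["t"],s["ee_pos"],s["joint_pos"],s["gripper_width"])
a=eyes.grab_frame("side");cv2.imwrite("pics/s37.png",a[:,:,::-1]);b=eyes.grab_frame("top");cv2.imwrite("pics/t37.png",b[:,:,::-1])
crop(a,300,230,500,430,"pics/s37z.png",3);crop(b,330,160,540,330,"pics/t37z.png",3)
E
```

```text
55.85 [0.49922874 0.19957003 0.30439274] [-1.32866443  0.47220536  1.21384002  1.78661947 -0.43441516  1.31348088
 -0.78566117] 0.9984592628646026
```

View pics/s37.png

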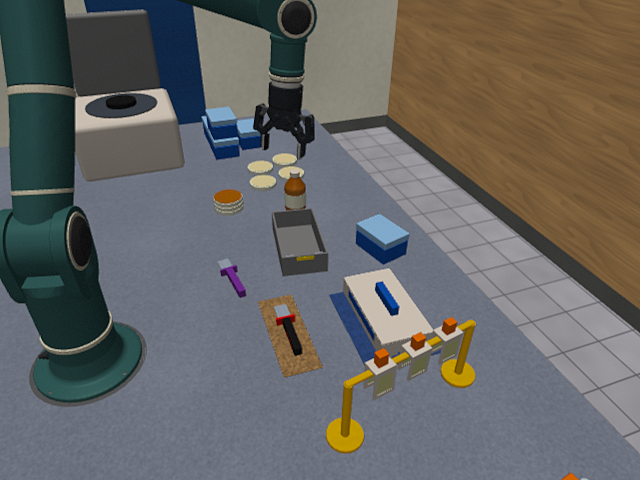

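View pics/s37z.png

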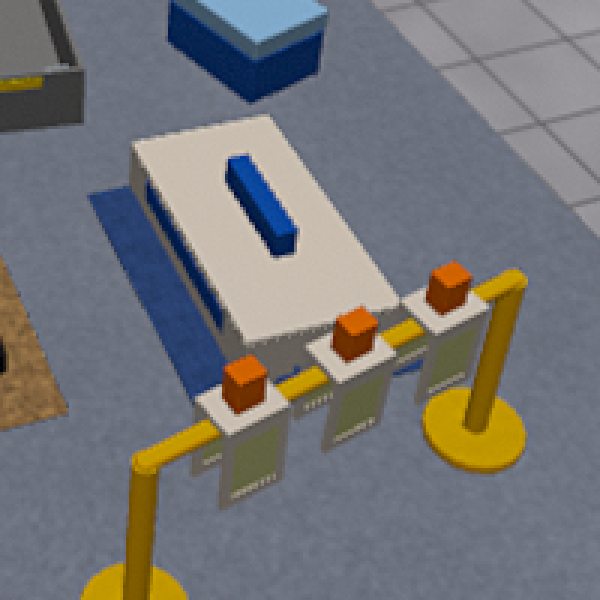

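View pics/t37z.png

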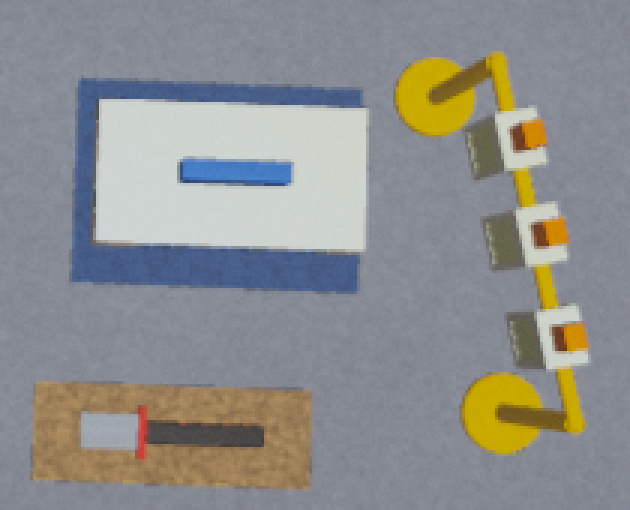

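```bash
python3 - <<'E'
from h import *
f=lambda x,y:(330+(x-1)/3,160+(y-1)/3)
q=lambda P,z:np.array([at("top",f(*p),z)[:2] for p in P])
c=q([(98,98),(367,108),(364,251),(94,242)],.063);print("cover",c.mean(0),[np.linalg.norm(c[i]-c[i-1]).round(4) for i in range(4)])
m=q([(81,79),(362,90),(358,293),(72,280)],.003);print("mat",m.mean(0))
r=q([(36,382),(312,391),(310,488),(34,479)],.004);t=q([(81,431)],.012)[0];e=q([(264,436)],.026)[0]
print("rest",r.mean(0),"tool mid",(t+e)/2,t,e,np.linalg.norm(t-e))
a=cv2.imread("pics/top0.png").astype(int);b=cv2.imread("pics/t37.png").astype(int);d=np.abs(a-b).max(2)
for n,(x0,y0,x1,y1) in dict(dish=(138,288,184,334),bottle=(165,215,210,250),tip=(272,145,334,198)).items(): print(n,(d[y0:y1,x0:x1]>40).sum())
E
```

```text
cover [ 0.6411258  -0.10912635] [np.float64(0.1204), np.float64(0.2237), np.float64(0.1193), np.float64(0.2229)]
mat [ 0.63947315 -0.10868286]
rest [ 0.42247338 -0.06703589] tool mid [ 0.42471303 -0.06423019] [0.42630177 0.01272242] [ 0.42312429 -0.14118281] 0.15393802786288854
dish 116
bottle 761
tip 0
```

```bash
python3 - <<'E'
from h import *
crop("pics/t37.png",120,130,340,340,"pics/t37y.png",3)
a=cv2.imread("pics/side0.png").astype(int);b=cv2.imread("pics/s37.png").astype(int);d=np.abs(a-b).max(2)
for n,(x0,y0,x1,y1) in dict(dish=(210,188,248,216),bottle=(282,170,308,208)).items(): print(n,(d[y0:y1,x0:x1]>40).sum())
E
```

```text
dish 0
bottle 306
```

View pics/t37y.png

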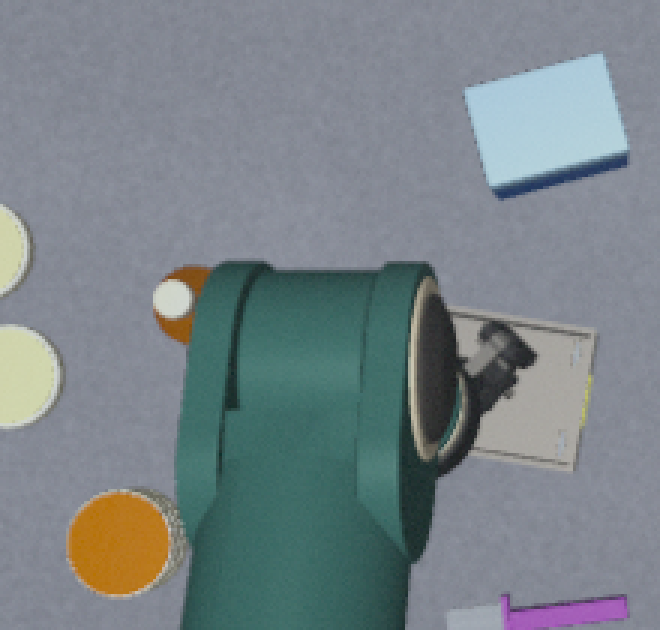

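```bash
python3 -c "
from bench import robot
print(robot.read_state()['t'],robot.job_done())"
```

```text
the job is handed in; nothing more can be done
55.95 None
```

I handed the job in at about 56 s (limit 210 s), with every step of the task done and the robot touching nothing. No verdict comes back.

- **Cover:** I pushed the blade about 26 mm into the notch. I raised it straight up about 11 mm instead of levering with the handle down, because the moves can only turn about the vertical. The wrist force rose to about 6 N, then fell to about 3.5 N as the catches let go. I then lifted the cover off and set it on the blue mat. The last picture puts its centre within about 2 mm of the mat's centre.
- **Frames:** The case held three, and all three now hang astride the bar between its posts, about 75 mm apart. The case is empty.
- **Tool:** It was knocked to the edge of its cork rest while I was hanging frames, so I picked it up and laid it down again. It lies flat, with its middle within about 4 mm of the rest's centre.
- **Tip box and dishes:** Comparing the first and last pictures, the tip box shows no change in the top view and the dishes none in the side view. The dishes did differ in the top view (116 pixels), where the arm's edge runs right beside them.
- **Bottle:** The same comparison differed at the bottle in both views. In the top view the arm was partly covering it. In the side view the cover is no longer in front of it. Its cap is at the same pixel as at the start, so I take it as not moved.

The gripper's tilt drifted up to about 6° during the run. I allowed for it when hanging the frames.

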